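# Fill the counter display of fitting samples

## Task

Fill the counter display: lift the blue dust hood off the display stand and park it on the cork mat, then plug every brass fitting sample, foot down, fully home into a hole of the white block on the stand (any hole, one sample each). When all of them are in, set the hood back over them so that it sits level with its rim down on the black base; do not disturb the bin, the jar or the wrench.

Things in the scene. Friction and masses are not known exactly. Their poses are not given: they have to be found in the camera images.
- stand: Display stand, fixed to the counter: black round base disc 230 mm across, 12 mm thick, on it a white square block 136 x 136 mm, 26 mm high; its flat top (38 mm above the counter) has five square holes. Origin: centre of the underside; z up, x and y along the sides of the block and of the holes.
- hole0 (a point): Mouth centre, in the block's top face, of the stand's middle hole: 37 x 37 mm, sides along the stand's x and y, 20 mm deep, closed at the bottom, 2 mm lead-in all round
- hole1 (a point): Mouth centre, in the block's top face, of the stand's hole at (+44, +44) mm from the middle: 37 x 37 mm, sides along the stand's x and y, 20 mm deep, closed at the bottom, 2 mm lead-in all round
- hole2 (a point): Mouth centre, in the block's top face, of the stand's hole at (+44, -44) mm: 37 x 37 mm, sides along the stand's x and y, 20 mm deep, closed at the bottom, 2 mm lead-in all round
- hole3 (a point): Mouth centre, in the block's top face, of the stand's hole at (-44, +44) mm: 37 x 37 mm, sides along the stand's x and y, 20 mm deep, closed at the bottom, 2 mm lead-in all round
- hole4 (a point): Mouth centre, in the block's top face, of the stand's hole at (-44, -44) mm: 37 x 37 mm, sides along the stand's x and y, 20 mm deep, closed at the bottom, 2 mm lead-in all round
- sample0: Fitting sample (may be absent), 150 g, 54 mm tall, upright on the counter: black square foot 34 x 34 mm, 22 mm high (lowest 2 mm 32 x 32), above it a brass square body 24 x 24 mm, 22 to 54 mm above the underside, sides parallel. Origin: centre of the underside; z up, x and y along its sides. All alike, fit any hole; fully home the foot stands 2 mm proud.
- sample1: Fitting sample (may be absent), 150 g, 54 mm tall, upright on the counter: black square foot 34 x 34 mm, 22 mm high (lowest 2 mm 32 x 32), above it a brass square body 24 x 24 mm, 22 to 54 mm above the underside, sides parallel. Origin: centre of the underside; z up, x and y along its sides. All alike, fit any hole; fully home the foot stands 2 mm proud.
- sample2: Fitting sample (may be absent), 150 g, 54 mm tall, upright on the counter: black square foot 34 x 34 mm, 22 mm high (lowest 2 mm 32 x 32), above it a brass square body 24 x 24 mm, 22 to 54 mm above the underside, sides parallel. Origin: centre of the underside; z up, x and y along its sides. All alike, fit any hole; fully home the foot stands 2 mm proud.
- sample3: Fitting sample (may be absent), 150 g, 54 mm tall, upright on the counter: black square foot 34 x 34 mm, 22 mm high (lowest 2 mm 32 x 32), above it a brass square body 24 x 24 mm, 22 to 54 mm above the underside, sides parallel. Origin: centre of the underside; z up, x and y along its sides. All alike, fit any hole; fully home the foot stands 2 mm proud.
- sample4: Fitting sample (may be absent), 150 g, 54 mm tall, upright on the counter: black square foot 34 x 34 mm, 22 mm high (lowest 2 mm 32 x 32), above it a brass square body 24 x 24 mm, 22 to 54 mm above the underside, sides parallel. Origin: centre of the underside; z up, x and y along its sides. All alike, fit any hole; fully home the foot stands 2 mm proud.
- hood: Loose round dust hood, translucent blue, about 400 g, mouth down, at first on the stand: 212 mm outside, 204 mm inside diameter, 75 mm high, roof 4 mm thick, on it a red upright knob 28 mm across, 36 mm tall. Origin: centre of the open rim at the bottom; z up. Seated, it surrounds the white block, 5.8 mm clear of its corners, rim on the black disc.
- hood_knob (a point): Centre of the top of the hood's red knob, 111 mm above the hood's rim
- mat: Cork mat fixed to the counter, 230 x 230 mm, 4 mm thick, origin at the centre of its underside, x and y along its sides
- bin: Bystander: blue open bin of bolts, 100 x 130 x 60 mm high, origin at the centre of its underside
- jar: Bystander: white jar with a yellow cap, 52 mm across, 75 mm tall, origin at the centre of its underside
- wrench: Bystander: wrench 180 mm long lying on the counter, origin under its middle, x along it
Mind the look-alikes: they are no part of the job. What is shaped like the sample0 but red is not meant.

How it is judged:
By the outcome, as a careful person would: the job done as asked, in the order asked, and still so for the second after the job is handed in, with the robot touching nothing.
Of sample0, sample1, sample2, sample3, sample4 only 3 to 5 are there at a start; the rules pass over those that are not, and their reading is None.
At some moment in a run one of sample0, sample1, sample2, sample3, sample4, hood may be knocked a few centimetres aside while the robot is not near it.
It also fails if it takes over 210 s, if anything falls off the work surface, if the arm or the gripper's body presses on something with over 40 N, if the wrist force passes 120 N, or if a joint passes its speed limit or range.

## Robot

A 6-joint arm with a two-finger parallel gripper is mounted at the origin on the work surface. World frame = base frame: x ahead of the robot, y to its left, z up, the work surface at z = 0. Lengths are in m, angles in degrees, forces in N, time in s.
With the tool pointing down it reaches from about 0.4 to 0.825 m from the base axis. Payload 7 kg.
Tool frame: the origin (TCP) lies on the centre line of the jaws, within the pads' length; the fingertips stand 22 mm ahead of it and the grasp point (between the pads) lies 3 mm ahead of it (ctrl.finger_overhang is the distance from the TCP to the fingertips, in m); z points along the fingers, y is the line along which they close (so a half turn about z gives the same grasp; the last joint's range is limited). The gripper opens to 88 mm and grips with 3 to 60 N. Pads are 19 mm wide; open, the fingers measure 130 mm over their backs; the gripper's body (78 mm by 193 mm) begins 47 mm behind the grasp point.
Start: joints at [16.507, 20.546, 0.682, 0, -70.136, -16.507], TCP at [0.675, -0, 0.249] pointing down, gripper open.
Joint ranges: [-176.03, 176.03], [-82.01, 121.73], [-58.28, 71.71], [-173.87, 95.51], [-174.79, -0.11], [-173.66, 173.66]. Speed limits (degrees/s): [136.94, 136.94, 172.46, 180, 180, 180].

## Interface

Orientations are given as [roll, pitch, yaw] about the fixed x, y, z axes, in that order (R = Rz(yaw) Ry(pitch) Rx(roll)).
In Python, from plant import ctrl gives the robot as it stands. The module is installed in compiled form; this text tells all that it offers.
- The arm moves only by the shell command python3 -m creep 'ROWS'. ROWS is JSON, a list of rows, each an object with "grip": the closure, from 0 (fully open) to 1 (shut); "delta_pos": the shift along the tool's x, y, z scaled (see below), a list of three; "rotation": the turn, a rotation vector about the tool's x, y, z scaled (see below), a list of three. A call has 1 to 5 rows; each row is the pose to reach, as a shift and turn from the pose commanded when the call began, along the tool's axes at that moment; what a row does not reach only later rows make up. The controller multiplies each number of a shift by 10 cm and each number of a turn by pi/2 rad. A row lasts 1/10 s, in which the tool goes at most 50 mm and 8.59 degrees, less where a joint would pass 70% of its speed; a pose out of reach is approached as far as the arm can. A call with a number of a shift or a turn outside -1 to 1 is refused whole. A call with a gripper value outside its range is refused whole. The fingers move at their own pace and stop on an object; the grip force is fixed at half the most. Time passes only in rows, so rows that repeat a pose let the fingers close. It gives the time, the measured TCP pose, the force, the opening and the grip force at its end, in the units of the state.
- ctrl.get_obs(): the state, without advancing time (a new reading comes with each control period).
- ctrl.snapshot(name): name is "scene" or "side" or "wrist"; returns a dict with "color" (400x640x3 uint8, red, green, blue), "intrinsics" (3x3 intrinsics, pixels), "R" (3x3) and "t" (3): a world point X has camera coordinates R X + t. Camera axes: x right, y down, z forward; pixel columns grow to the right and rows downward; lengths in m; the calibration is good to about 2 mm. A picture is of the moment at which its call begins. There is no depth.
- ctrl.close_job(): hands the job in; it is judged then, once.
The state is a dict: "clock": time; "joint_pos": joint angles; "qvel": joint speeds; "tau": joint torques, N m; "tool_pos": TCP position; "orientation": TCP orientation; "force": force on the tool from outside, world axes, zero at the start; "moment": the same for the moment, N m; "opening": finger opening in m; "gripper_force": force on a finger pad.
Only numpy, scipy, OpenCV 4.12 (cv2) and the standard library are available. Lean on these libraries where they do the work, as an engineer would, in place of code of your own. Each camera call takes 0.05 s, during which the arm holds its last target. There are 200 camera calls.

## Working session

There is one attempt and no reset: what is moved stays moved. The work goes in short steps, Python scripts to look and compute and a shell command to move; the robot and the scene stay as the last step left them, time stands still between calls to the robot, and variables do not carry over. Pictures are saved under pics/ and viewed, at most 14 in all, crops included, and the job is handed in when it is done.

```bash
mkdir -p pics; cat > h.py <<'E'
import numpy as np, cv2, json
from plant import ctrl
from scipy.spatial.transform import Rotation as Ro
def snap(n,f=None):
    s=ctrl.snapshot(n)
    if f: cv2.imwrite('pics/'+f+'.png',s['color'][:,:,::-1]); np.savez('pics/'+f,**{k:s[k] for k in('color','intrinsics','R','t')})
    return s
def load(f): return dict(np.load('pics/'+f+'.npz'))
def back(s,u,v,z):
    R,t,K=s['R'],s['t'],s['intrinsics']; d=R.T@np.linalg.inv(K)@[u,v,1]; c=-R.T@t
    return c+d*(z-c[2])/d[2]
def proj(s,X):
    p=s['intrinsics']@(s['R']@np.asarray(X,float)+s['t']); return p[:2]/p[2]
E
python3 - <<'E'
from h import *
for n in('scene','side','wrist'):
    s=snap(n,n+'0'); print(n,-s['R'].T@s['t'])
o=ctrl.get_obs(); print({k:np.round(v,3) for k,v in o.items()})
a=cv2.imread('pics/scene0.png');
E
```

```text
scene [ 1.18900746 -0.31162961  0.74903589]
side [ 0.19162489 -0.72236968  0.74395394]
wrist [ 0.67448646 -0.07986921  0.38322484]
{'clock': np.float64(0.15), 'joint_pos': array([ 1.6507e+01,  2.0583e+01,  6.4600e-01, -1.3000e-02, -7.0136e+01,
       -1.6507e+01]), 'qvel': array([ 0.007, -0.163,  0.114,  0.008, -0.051, -0.05 ]), 'tau': array([ 0.0000e+00, -5.8327e+01,  2.9329e+01,  7.0010e+00,  9.0000e-03,
       -0.0000e+00]), 'tool_pos': array([ 0.675, -0.   ,  0.248]), 'orientation': array([ 1.79926e+02, -9.00000e-03, -9.00050e+01]), 'force': array([-0.253,  0.019, -0.181]), 'moment': array([ 0.031,  0.047, -0.01 ]), 'gripper_force': np.float64(0.0), 'opening': np.float64(0.088)}
```

View pics/scene0.png

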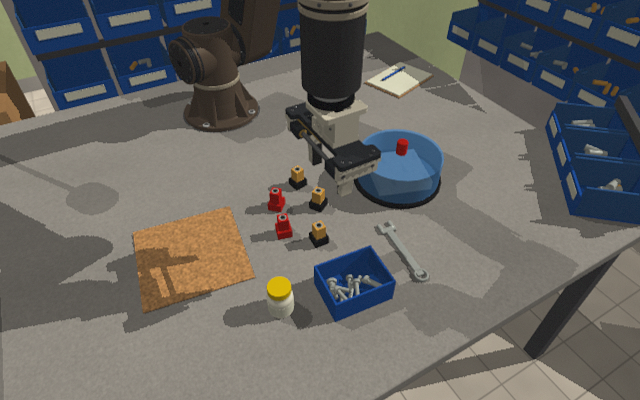

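View pics/side0.png

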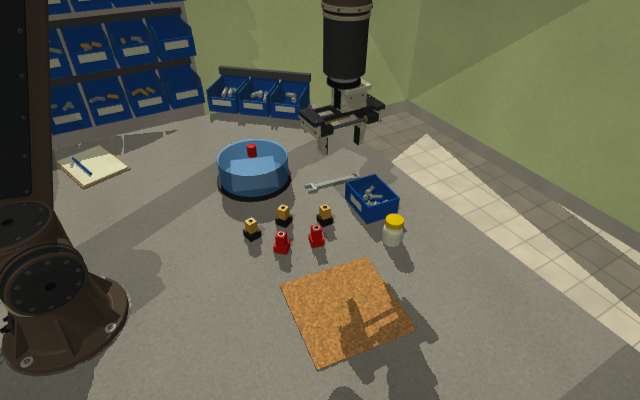

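The scene view shows three brass samples with black feet at about (297,176), (318,197) and (319,232). Two all-red look-alikes stand at (276,198) and (284,226). They have the sample's shape but are red, so they are excluded. The hood is at (400,165), its knob at (402,147) and the mat at (193,258). The side view agrees: brass at (251,228), (283,214), (325,214) and red at (282,241), (316,235).

```bash
python3 - <<'E'
from h import *
a=load('scene0');b=load('side0')
ca=cv2.resize(a['color'][150:260,240:360,::-1],None,fx=3.3,fy=3.3,interpolation=cv2.INTER_CUBIC)
cb=cv2.resize(b['color'][190:260,230:350,::-1],None,fx=3.3,fy=3.3,interpolation=cv2.INTER_CUBIC)
cv2.imwrite('pics/crop1.png',np.vstack([ca,cb]))
def blobs(s,lo,hi,mn=15):
    h=cv2.cvtColor(s['color'],cv2.COLOR_RGB2HSV); m=cv2.inRange(h,lo,hi)
    n,l,st,c=cv2.connectedComponentsWithStats(m)
    return [(st[i].tolist(),c[i].round(1).tolist()) for i in range(1,n) if st[i][4]>mn]
for n,s in(('scene',a),('side',b)):
    print(n,'red',blobs(s,(0,180,90),(6,255,255))); print('red2',blobs(s,(174,180,90),(180,255,255)))
    print('brass',[x for x in blobs(s,(12,120,120),(24,255,255),30) if 230<x[1][0]<350 and 160<x[1][1]<250])
for n,s,pts in (('scene',a,[(232,208),(254,279),(145,309),(133,235)]),('side',b,[(366,258),(414,325),(318,369),(281,288)])):
    P=np.array([back(s,u,v,.004)[:2] for u,v in pts]); print(n,'mat',P.round(3).tolist(),P.mean(0).round(3))
for s,pts in((a,[(297,168),(318,188),(319,224)]),(b,[(251,220),(283,207),(325,207)])):
    print([back(s,u,v,.054)[:2].round(3).tolist() for u,v in pts])
print('knob',back(a,402,141,.123).round(3),back(b,252,146,.123).round(3))
print('jar,bin',back(a,279,287,.075).round(3),back(a,355,270,.06).round(3))
E
```

```text
scene red [([396, 139, 12, 16, 138], [401.5, 146.6]), ([268, 188, 17, 24, 235], [276.1, 201.3]), ([275, 215, 17, 24, 239], [283.1, 228.4])]
red2 []
brass [([291, 166, 13, 16, 85], [298.8, 173.8]), ([312, 186, 13, 18, 85], [319.9, 193.7]), ([312, 220, 14, 19, 78], [319.0, 228.4])]
side red [([247, 144, 9, 13, 90], [251.0, 149.8]), ([309, 226, 15, 22, 229], [316.0, 237.6]), ([274, 232, 16, 23, 204], [280.4, 244.5])]
red2 []
brass [([277, 204, 12, 8, 37], [282.2, 207.9]), ([320, 204, 11, 7, 33], [324.8, 207.2]), ([244, 217, 13, 9, 36], [250.3, 221.1])]
scene mat [[0.437, -0.131], [0.659, -0.168], [0.618, -0.385], [0.406, -0.363]] [ 0.53  -0.262]
side mat [[0.65, -0.172], [0.625, -0.384], [0.399, -0.365], [0.425, -0.15]] [ 0.525 -0.268]
[[0.434, 0.053], [0.525, 0.063], [0.629, 0.006]]
[[0.441, 0.05], [0.535, 0.057], [0.633, 0.0]]
knob [0.544 0.289 0.123] [0.548 0.281 0.123]
jar,bin [ 0.749 -0.148  0.075] [0.777 0.004 0.06 ]
```

View pics/crop1.png

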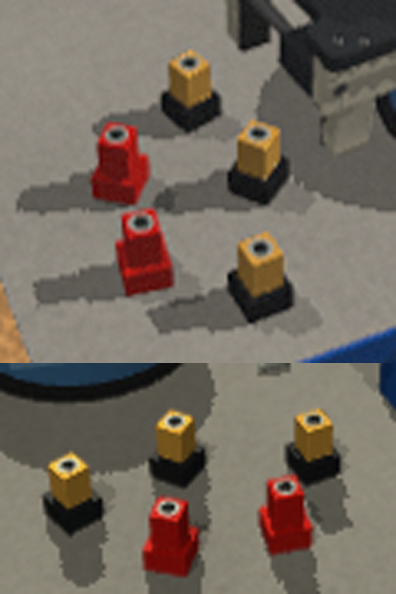

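View pics/wrist0.png

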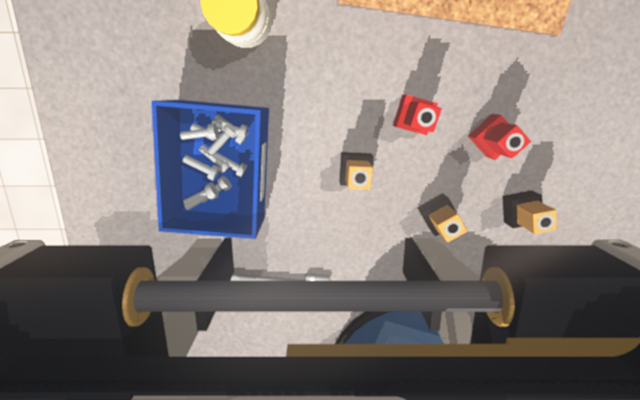

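The crop confirms it: three brass bodies with black feet are the targets, and the two all-red ones are decoys. The wrist view also shows three brass at (358,172), (448,222), (538,215) and red at (420,113), (505,138). I'll move over the knob now.

```bash
python3 -m creep '[{"grip":0,"delta_pos":[-0.5,0.22,0],"rotation":[0,0,0]},{"grip":0,"delta_pos":[-0.95,0.43,0],"rotation":[0,0,0]},{"grip":0,"delta_pos":[-0.95,0.43,0],"rotation":[0,0,0]}]'
python3 -m creep '[{"grip":0,"delta_pos":[-0.5,0.22,0],"rotation":[0,0,0]},{"grip":0,"delta_pos":[-0.95,0.43,0],"rotation":[0,0,0]},{"grip":0,"delta_pos":[-0.95,0.43,0],"rotation":[0,0,0]}]'
python3 - <<'E'
from h import *
snap('wrist','w1')
for n in('scene','side'): snap(n,n+'1')
E
```

```text
clock: 0.45
tool_pos: [0.6302, 0.0987, 0.2485]
orientation: [180.0, 0.0, -89.8]
force: [0.1, -0.5, 0.2]
opening: 0.0876
gripper_force: 0.0
clock: 0.75
tool_pos: [0.5872, 0.1937, 0.2485]
orientation: [180.0, 0.0, -89.8]
force: [1.0, 0.2, 0.5]
opening: 0.0881
gripper_force: 0.0
```

View pics/w1.png

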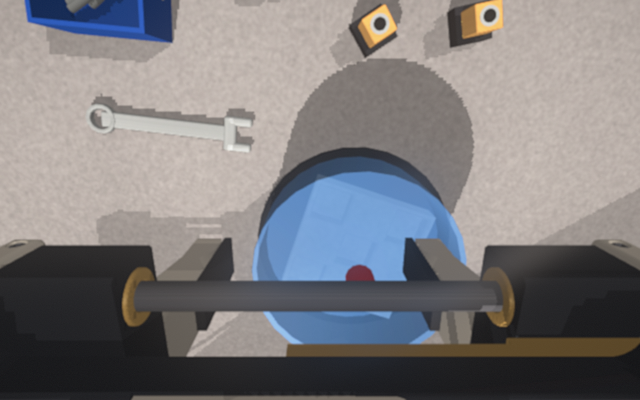

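The knob's top part shows at (360,275) in the wrist view, and the block can be seen rotated beneath the hood. I'll triangulate the knob.

```bash
python3 - <<'E'
from h import *
for f in('scene1','side1','scene0','side0'):
    s=load(f); h=cv2.cvtColor(s['color'],cv2.COLOR_RGB2HSV); m=cv2.inRange(h,(0,170,70),(7,255,255))
    n,l,st,c=cv2.connectedComponentsWithStats(m)
    for i in range(1,n):
        if st[i][4]>40 and c[i][1]<165: print(f,st[i],back(s,*c[i],.105).round(4))
s=load('w1'); h=cv2.cvtColor(s['color'],cv2.COLOR_RGB2HSV); m=cv2.inRange(h,(0,120,60),(10,255,255))|cv2.inRange(h,(170,120,60),(180,255,255))
n,l,st,c=cv2.connectedComponentsWithStats(m)
for i in range(1,n):
    if st[i][4]>60: print(st[i],c[i], proj(s,[.546,.285,.123]))
for x in (.545,.55):
  for y in (.28,.285): 
    th=np.linspace(0,6.28,30); q=np.array([proj(s,[x+.014*np.cos(t),y+.014*np.sin(t),.123]) for t in th]); print(x,y,q.min(0),q.max(0))
E
```

```text
scene1 [396 139  12  16 143] [0.543  0.2916 0.105 ]
side1 [247 144  10  13 102] [0.5483 0.29   0.105 ]
scene0 [396 139  12  16 141] [0.5436 0.291  0.105 ]
side0 [247 144  10  13 102] [0.5483 0.29   0.105 ]
[347 266  26  14 289] [359.2733564  273.58477509] [364.01049074 295.64277818]
0.545 0.28 [349.46910016 276.58890617] [381.31080969 304.41223075]
0.545 0.285 [349.30130712 281.67781762] [380.98674711 309.2294398 ]
0.55 0.28 [343.78350526 276.57822045] [375.61810535 304.40236882]
0.55 0.285 [343.64353453 281.6672848 ] [375.32193452 309.21971748]
```

```bash
python3 - <<'E'
from h import *
s=load('w1')
for y in (.28,.285,.29): 
    th=np.linspace(0,6.28,60); q=np.array([proj(s,[.549+.014*np.cos(t),y+.014*np.sin(t),z]) for t in th for z in(.087,.123)]); print(y,q.min(0),q.max(0))
E
python3 -m creep '[{"grip":0,"delta_pos":[-0.48,0.19,0],"rotation":[0,0,0]},{"grip":0,"delta_pos":[-0.96,0.38,0],"rotation":[0,0,0]},{"grip":0,"delta_pos":[-0.96,0.38,0.4],"rotation":[0,0,0]},{"grip":0,"delta_pos":[-0.96,0.38,0.8],"rotation":[0,0,0]},{"grip":0,"delta_pos":[-0.96,0.38,0.8],"rotation":[0,0,0]}]'
python3 - <<'E'
from h import *
s=snap('wrist','w2'); cv2.imwrite('pics/w2c.png',cv2.vconcat([cv2.imread('pics/w2.png')]))
E
```

```text
0.28 [342.11029548 257.32776969] [376.77943688 304.42250037]
0.285 [341.99208697 261.97176372] [376.47780313 309.23963611]
0.29 [341.87491179 266.57466137] [376.17910917 314.01048466]
clock: 1.4
tool_pos: [0.5487, 0.283, 0.163]
orientation: [179.5, -0.3, -90.1]
force: [-0.1, -0.1, -1.3]
opening: 0.0875
gripper_force: 0.0
```

View pics/w2c.png

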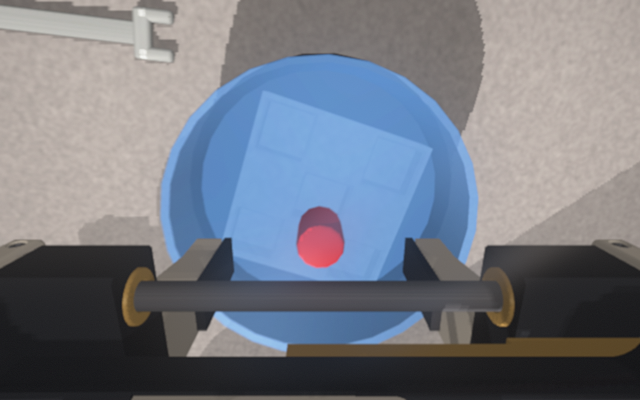

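Now the knob top shows clearly at (321,244), with the block beneath at about (263,92), (432,149).

```bash
python3 - <<'E'
from h import *
s=load('w2'); print('knob',back(s,321,244,.123).round(4), ctrl.get_obs()['tool_pos'].round(4))
q=[back(s,u,v,.038)[:2] for u,v in((263,92),(432,149))]
e=q[1]-q[0]; print(q,np.linalg.norm(e),np.degrees(np.arctan2(e[1],e[0])))
n=np.array([-e[1],e[0]]); c=(q[0]+q[1])/2; print('stand c',c+n/2,c-n/2)
E
```

```text
knob [0.5464 0.2844 0.123 ] [0.5505 0.2838 0.1664]
[array([0.58744604, 0.20149268]), array([0.4591259 , 0.24397815])] 0.13517052910866054 161.68082560538875
stand c [0.50204323 0.15857535] [0.54452871 0.28689548]
```

```bash
python3 -m creep '[{"grip":0,"delta_pos":[0,0.03,0.27],"rotation":[0,0,0]},{"grip":0,"delta_pos":[0,0.03,0.53],"rotation":[0,0,0]},{"grip":0,"delta_pos":[0,0.03,0.53],"rotation":[0,0,0]}]'
python3 -m creep '[{"grip":1,"delta_pos":[0,0,0],"rotation":[0,0,0]},{"grip":1,"delta_pos":[0,0,0],"rotation":[0,0,0]},{"grip":1,"delta_pos":[0,0,0],"rotation":[0,0,0]},{"grip":1,"delta_pos":[0,0,0],"rotation":[0,0,0]},{"grip":1,"delta_pos":[0,0,0],"rotation":[0,0,0]}]'
```

```text
clock: 1.75
tool_pos: [0.548, 0.2844, 0.1147]
orientation: [179.9, -0.1, -90.1]
force: [-0.7, -1.1, -0.6]
opening: 0.088
gripper_force: 0.0
clock: 2.25
tool_pos: [0.5482, 0.2862, 0.1163]
orientation: [-180.0, 0.0, -90.0]
force: [0.1, 0.9, -0.6]
opening: 0.053
gripper_force: 0.0
```

```bash
python3 -m creep '[{"grip":1,"delta_pos":[0,0,0],"rotation":[0,0,0]},{"grip":1,"delta_pos":[0,0,0],"rotation":[0,0,0]},{"grip":1,"delta_pos":[0,0,0],"rotation":[0,0,0]},{"grip":1,"delta_pos":[0,0,0],"rotation":[0,0,0]},{"grip":1,"delta_pos":[0,0,0],"rotation":[0,0,0]}]'
python3 -m creep '[{"grip":1,"delta_pos":[0,0,-0.1],"rotation":[0,0,0]},{"grip":1,"delta_pos":[0,0,-0.3],"rotation":[0,0,0]},{"grip":1,"delta_pos":[0,0,-0.6],"rotation":[0,0,0]},{"grip":1,"delta_pos":[0,0,-0.9],"rotation":[0,0,0]},{"grip":1,"delta_pos":[0,0,-0.9],"rotation":[0,0,0]}]'
```

```text
clock: 2.75
tool_pos: [0.5477, 0.286, 0.1155]
orientation: [180.0, -0.0, -90.0]
force: [-2.3, 0.5, 1.4]
opening: 0.0275
gripper_force: 30.0
clock: 3.25
tool_pos: [0.5499, 0.2872, 0.2105]
orientation: [-179.7, 0.2, -90.0]
force: [0.8, 0.9, -3.9]
opening: 0.0275
gripper_force: 30.0
```

```bash
python3 -m creep '[{"grip":1,"delta_pos":[0.1,0,-0.2],"rotation":[0,0,0]},{"grip":1,"delta_pos":[0.3,0.02,-0.35],"rotation":[0,0,0]},{"grip":1,"delta_pos":[0.5,0.03,-0.35],"rotation":[0,0,0]},{"grip":1,"delta_pos":[0.75,0.04,-0.35],"rotation":[0,0,0]},{"grip":1,"delta_pos":[1,0.04,-0.35],"rotation":[0,0,0]}]'
for i in 1 2 ; do python3 -m creep '[{"grip":1,"delta_pos":[0.3,0,0],"rotation":[0,0,0]},{"grip":1,"delta_pos":[0.6,0.02,0],"rotation":[0,0,0]},{"grip":1,"delta_pos":[0.8,0.03,0],"rotation":[0,0,0]},{"grip":1,"delta_pos":[1,0.04,0],"rotation":[0,0,0]}]'; done
python3 - <<'E'
from h import *
snap('scene','scene2');snap('side','side2')
E
```

```text
clock: 3.75
tool_pos: [0.543, 0.1837, 0.2396]
orientation: [179.9, -0.0, -90.0]
force: [0.1, 0.2, -5.0]
opening: 0.0277
gripper_force: 30.0
clock: 4.15
tool_pos: [0.5387, 0.0834, 0.2396]
orientation: [179.9, -0.0, -90.1]
force: [-0.1, -0.6, -4.7]
opening: 0.0272
gripper_force: 30.0
clock: 4.55
tool_pos: [0.5345, -0.0164, 0.2396]
orientation: [179.9, 0.0, -90.1]
force: [0.4, -0.1, -4.7]
opening: 0.0273
gripper_force: 30.0
```

View pics/scene2.png

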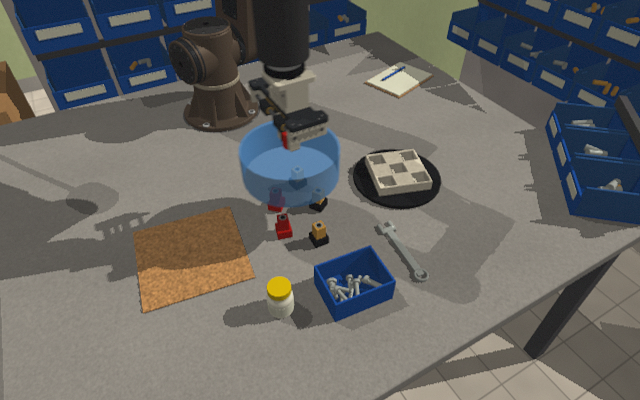

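The hood is in hand at (290,165) and the stand, now bare, at (397,175).

```bash
python3 -m creep '[{"grip":1,"delta_pos":[0.3,0,0],"rotation":[0,0,0]},{"grip":1,"delta_pos":[0.6,0.02,0],"rotation":[0,0,0]},{"grip":1,"delta_pos":[0.8,0.03,0],"rotation":[0,0,0]},{"grip":1,"delta_pos":[1,0.03,0],"rotation":[0,0,0]}]'
python3 -m creep '[{"grip":1,"delta_pos":[0.3,0,0],"rotation":[0,0,0]},{"grip":1,"delta_pos":[0.6,0.02,0],"rotation":[0,0,0]},{"grip":1,"delta_pos":[0.8,0.03,0],"rotation":[0,0,0]},{"grip":1,"delta_pos":[1,0.03,0],"rotation":[0,0,0]}]'
python3 -m creep '[{"grip":1,"delta_pos":[0.3,0,0],"rotation":[0,0,0]},{"grip":1,"delta_pos":[0.49,0.01,0],"rotation":[0,0,0]},{"grip":1,"delta_pos":[0.49,0.01,0.4],"rotation":[0,0,0]},{"grip":1,"delta_pos":[0.49,0.01,0.7],"rotation":[0,0,0]},{"grip":1,"delta_pos":[0.49,0.01,0.9],"rotation":[0,0,0]}]'
python3 -m creep '[{"grip":1,"delta_pos":[0,0,0],"rotation":[0,0,0]}]'
python3 - <<'E'
from h import *
a=snap('scene','scene3');b=snap('side','side3')
cv2.imwrite('pics/m3.png',np.hstack([cv2.resize(a['color'][160:330,90:300,::-1],(400,324)),cv2.resize(b['color'][190:390,240:450,::-1],(400,324))]))
E
```

```text
clock: 5.05
tool_pos: [0.5317, -0.1153, 0.2398]
orientation: [179.9, 0.0, -90.1]
force: [1.4, -0.3, -3.5]
opening: 0.0274
gripper_force: 30.0
clock: 5.45
tool_pos: [0.5287, -0.2152, 0.2397]
orientation: [179.9, 0.0, -90.1]
force: [-0.5, 0.3, -4.9]
opening: 0.0274
gripper_force: 30.0
clock: 5.95
tool_pos: [0.5265, -0.263, 0.1474]
orientation: [179.8, 0.1, -90.1]
force: [-0.9, 0.5, -5.2]
opening: 0.0275
gripper_force: 30.0
clock: 6.05
tool_pos: [0.5258, -0.2626, 0.1467]
orientation: [179.6, 0.1, -90.1]
force: [-0.2, -0.1, -5.0]
opening: 0.0274
gripper_force: 30.0
```

View pics/m3.png

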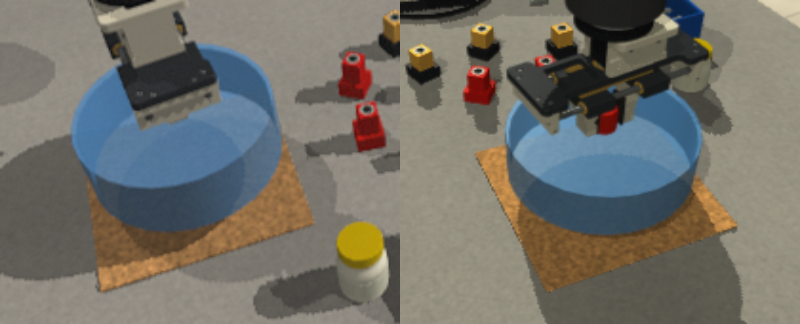

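The hood hovers level over the mat in both views, so I'll lower it.

```bash
python3 -m creep '[{"grip":1,"delta_pos":[0.01,0,0.15],"rotation":[0,0,0]},{"grip":1,"delta_pos":[0.01,0,0.28],"rotation":[0,0,0]},{"grip":1,"delta_pos":[0.01,0,0.37],"rotation":[0,0,0]},{"grip":1,"delta_pos":[0.01,0,0.39],"rotation":[0,0,0]},{"grip":1,"delta_pos":[0.01,0,0.39],"rotation":[0,0,0]}]'
```

```text
clock: 6.65
tool_pos: [0.529, -0.2641, 0.1115]
orientation: [180.0, -0.0, -90.0]
force: [-0.1, 0.0, -4.8]
opening: 0.0276
gripper_force: 30.0
```

```bash
python3 -m creep '[{"grip":1,"delta_pos":[0,0,0.02],"rotation":[0,0,0]},{"grip":1,"delta_pos":[0,0,0.03],"rotation":[0,0,0]},{"grip":1,"delta_pos":[0,0,0.03],"rotation":[0,0,0]}]'
```

```text
clock: 6.95
tool_pos: [0.5291, -0.264, 0.1087]
orientation: [-180.0, -0.0, -90.0]
force: [0.4, 0.8, -4.1]
opening: 0.0276
gripper_force: 30.0
```

```bash
python3 -m creep '[{"grip":1,"delta_pos":[0,0,0.01],"rotation":[0,0,0]},{"grip":1,"delta_pos":[0,0,0.015],"rotation":[0,0,0]},{"grip":1,"delta_pos":[0,0,0.015],"rotation":[0,0,0]}]'
python3 -m creep '[{"grip":0,"delta_pos":[0,0,0],"rotation":[0,0,0]},{"grip":0,"delta_pos":[0,0,0],"rotation":[0,0,0]},{"grip":0,"delta_pos":[0,0,0],"rotation":[0,0,0]},{"grip":0,"delta_pos":[0,0,0],"rotation":[0,0,0]},{"grip":0,"delta_pos":[0,0,0],"rotation":[0,0,0]}]'
```

```text
clock: 7.25
tool_pos: [0.5292, -0.264, 0.1075]
orientation: [-180.0, -0.0, -90.0]
force: [-1.1, 1.4, -0.4]
opening: 0.0274
gripper_force: 30.0
clock: 7.75
tool_pos: [0.5291, -0.2641, 0.1072]
orientation: [-180.0, -0.0, -90.0]
force: [0.8, 0.5, -0.8]
opening: 0.0622
gripper_force: 0.0
```

```bash
python3 -m creep '[{"grip":0,"delta_pos":[0,0,-0.4],"rotation":[0,0,0]},{"grip":0,"delta_pos":[0,0,-0.8],"rotation":[0,0,0]},{"grip":0,"delta_pos":[-0.3,0,-1],"rotation":[0,0,0]},{"grip":0,"delta_pos":[-0.6,0,-1],"rotation":[0,0,0]},{"grip":0,"delta_pos":[-1,0,-1],"rotation":[0,0,0]}]'
python3 -m creep '[{"grip":0,"delta_pos":[-0.4,0,-0.2],"rotation":[0,0,0]},{"grip":0,"delta_pos":[-0.9,0,-0.4],"rotation":[0,0,0]},{"grip":0,"delta_pos":[-1,0,-0.4],"rotation":[0,0,0]}]'
python3 -m creep '[{"grip":0,"delta_pos":[-0.5,0,0],"rotation":[0,0,0]},{"grip":0,"delta_pos":[-1,0,0],"rotation":[0,0,0]},{"grip":0,"delta_pos":[-1,0,0],"rotation":[0,0,0]}]'
python3 -m creep '[{"grip":0,"delta_pos":[-0.3,0,0],"rotation":[0,0,0]},{"grip":0,"delta_pos":[-0.3,0,0],"rotation":[0,0,0]},{"grip":0,"delta_pos":[-0.3,0,0],"rotation":[0,0,0]}]'
python3 - <<'E'
from h import *
s=snap('wrist','w4')
h=cv2.cvtColor(s['color'],cv2.COLOR_RGB2HSV); m=cv2.inRange(h,(12,100,100),(26,255,255))
n,l,st,c=cv2.connectedComponentsWithStats(m)
for i in range(1,n):
    if st[i][4]>100:print(st[i],c[i].round(1))
E
```

```text
clock: 8.25
tool_pos: [0.5293, -0.1637, 0.208]
orientation: [-179.9, -0.0, -90.1]
force: [0.5, 0.7, 0.4]
opening: 0.0877
gripper_force: 0.0
clock: 8.55
tool_pos: [0.5302, -0.061, 0.2499]
orientation: [-179.7, 0.0, -89.8]
force: [-0.2, -0.4, -0.7]
opening: 0.0879
gripper_force: 0.0
clock: 8.85
tool_pos: [0.5291, 0.0402, 0.2469]
orientation: [-180.0, 0.0, -89.7]
force: [0.2, -0.4, 0.0]
opening: 0.0875
gripper_force: 0.0
clock: 9.15
tool_pos: [0.5288, 0.0659, 0.2467]
orientation: [180.0, -0.0, -89.9]
force: [-0.7, 0.2, -0.4]
opening: 0.088
gripper_force: 0.0
[195  96  34  28 601] [213.9 109.1]
[391 142  33  31 553] [405.5 155.6]
[297 146  32  36 450] [313.1 162.3]
[122 269  30  57 710] [133.5 296.6]
[487 279  27  48 352] [503.2 310. ]
[287 345  70  11 560] [314.6 349.8]
```

View pics/w4.png

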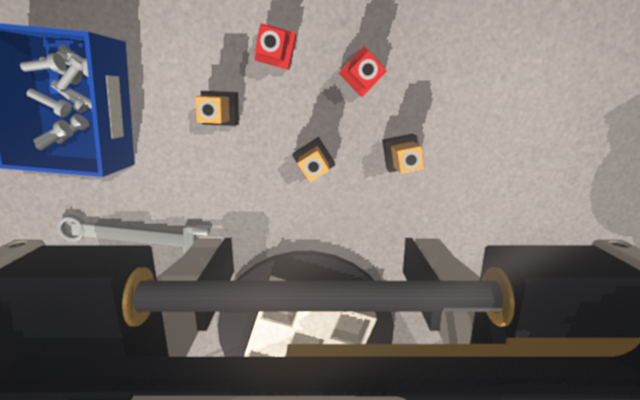

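Brass samples show at (208,110), (313,165) and (410,160). The reds are at (270,45) and (365,70). I'll fit the poses of the cuboid bodies and the block.

```bash
cat >> h.py <<'E'
from scipy.optimize import minimize
def cub(s,p,half,z0,z1):
    x,y,a=p; r=np.radians(a); 
    c=[(np.cos(r)*i-np.sin(r)*j,np.sin(r)*i+np.cos(r)*j) for i in(-half,half) for j in(-half,half)]
    return np.array([proj(s,[x+u,y+v,z]) for u,v in c for z in(z0,z1)])
def fit(s,mask,p0,half,z0,z1,k=4):
    m=cv2.resize(mask,None,fx=k,fy=k,interpolation=cv2.INTER_CUBIC)>127
    def cost(p):
        q=cub(s,p,half,z0,z1); h=cv2.convexHull(((q+.5)*k*16).astype(np.int32)[:,None])
        r=np.zeros(m.shape,np.uint8); cv2.fillConvexPoly(r,h,1,shift=4)
        return (r.astype(bool)^m).sum()/m.sum()
    best=None
    for a in np.arange(0,90,15):
        r=minimize(cost,[*p0,a],method='Nelder-Mead',options=dict(initial_simplex=[[*p0,a],[p0[0]+.006,p0[1],a],[p0[0],p0[1]+.006,a],[p0[0],p0[1],a+10]],maxiter=90))
        if best is None or r.fun<best.fun: best=r
    return best.x,best.fun
def brass(s,minarea=150,ymax=1e9):
    h=cv2.cvtColor(s['color'],cv2.COLOR_RGB2HSV); m=cv2.inRange(h,(10,90,60),(28,255,255))
    n,l,st,c=cv2.connectedComponentsWithStats(m); out=[]
    for i in range(1,n):
        if st[i][4]<minarea or c[i][1]>ymax: continue
        p=np.argwhere(l==i)[:,::-1].astype(np.int32); k=np.zeros(m.shape,np.uint8)
        cv2.fillConvexPoly(k,cv2.convexHull(p[:,None]),255); out.append((c[i],k))
    return out
E
python3 - <<'E'
from h import *
s=load('w4')
for c,k in brass(s,ymax=230):
    p0=back(s,*c,.05)[:2]; x,f=fit(s,k,p0,.012,.022,.054); print(c.round(),x.round(4),round(f,3))
for u,v in((270,42),(367,69)): print('red',back(s,u,v,.054).round(3))
E
```

```text
[214. 109.] [ 6.3160e-01  7.0000e-04 -2.3911e+00] 0.041
[406. 156.] [ 0.4379  0.0481 11.6126] 0.045
[313. 162.] [ 0.5333  0.0547 32.4886] 0.041
red [ 0.571 -0.057  0.054]
red [ 0.484 -0.035  0.054]
```

```bash
python3 -m creep '[{"grip":0.3,"delta_pos":[0.3,-0.5,0],"rotation":[0,0,0.027]},{"grip":0.3,"delta_pos":[0.65,-0.97,0.2],"rotation":[0,0,0.027]},{"grip":0.3,"delta_pos":[0.65,-1,0.6],"rotation":[0,0,0.027]},{"grip":0.3,"delta_pos":[0.65,-1,1],"rotation":[0,0,0.027]},{"grip":0.3,"delta_pos":[0.65,-1,1],"rotation":[0,0,0.027]}]'
python3 -m creep '[{"grip":0.3,"delta_pos":[0,0,0],"rotation":[0,0,0]}]'
python3 - <<'E'
from h import *
s=snap('wrist','w5'); print(ctrl.get_obs()['tool_pos'])
for c,k in brass(s,ymax=270):
    p0=back(s,*c,.05)[:2]; x,f=fit(s,k,p0,.012,.022,.054); print(c.round(),x.round(4),round(f,3))
E
```

```text
clock: 9.7
tool_pos: [0.6252, -0.0017, 0.1406]
orientation: [179.4, -0.1, -92.6]
force: [-0.9, 0.7, -0.4]
opening: 0.0619
gripper_force: 0.0
clock: 9.8
tool_pos: [0.6289, -0.0002, 0.1474]
orientation: [179.9, -0.1, -92.5]
force: [0.2, 0.2, 1.0]
opening: 0.0615
gripper_force: 0.0
[6.29832704e-01 4.53035174e-04 1.49048671e-01]
[100.   7.] [ 0.7638 -0.1494 11.6432] 0.11
[312. 203.] [ 0.6325 -0.     87.1474] 0.059
[561. 242.] [4.40800e-01 4.19000e-02 5.61045e+01] 0.646
[432. 251.] [ 0.5457  0.0385 31.9112] 2.843
```

```bash
python3 -m creep '[{"grip":0.3,"delta_pos":[0,-0.02,0.3],"rotation":[0,0,0]},{"grip":0.3,"delta_pos":[0,-0.02,0.6],"rotation":[0,0,0]},{"grip":0.3,"delta_pos":[0,-0.02,0.85],"rotation":[0,0,0]},{"grip":0.3,"delta_pos":[0,-0.02,0.98],"rotation":[0,0,0]},{"grip":0.3,"delta_pos":[0,-0.02,0.98],"rotation":[0,0,0]}]'
python3 -m creep '[{"grip":1,"delta_pos":[0,0,0],"rotation":[0,0,0]},{"grip":1,"delta_pos":[0,0,0],"rotation":[0,0,0]},{"grip":1,"delta_pos":[0,0,0],"rotation":[0,0,0]},{"grip":1,"delta_pos":[0,0,0],"rotation":[0,0,0]},{"grip":1,"delta_pos":[0,0,0],"rotation":[0,0,0]}]'
python3 -m creep '[{"grip":1,"delta_pos":[0,0,0],"rotation":[0,0,0]},{"grip":1,"delta_pos":[0,0,0],"rotation":[0,0,0]}]'
```

```text
clock: 10.35
tool_pos: [0.6311, 0.0012, 0.0496]
orientation: [-180.0, -0.0, -92.4]
force: [0.0, -0.7, -0.0]
opening: 0.0611
gripper_force: 0.0
clock: 10.85
tool_pos: [0.6312, 0.0009, 0.0495]
orientation: [-180.0, 0.0, -92.4]
force: [-0.1, -1.3, 0.8]
opening: 0.0267
gripper_force: 0.0
clock: 11.05
tool_pos: [0.6312, 0.0009, 0.0494]
orientation: [-180.0, 0.0, -92.4]
force: [-0.6, -0.4, 3.5]
opening: 0.0239
gripper_force: 30.0
```

```bash
cat >> h.py <<'E'
def to(x,y,z,yaw=None):
    o=ctrl.get_obs(); y0=o['orientation'][2]; r=np.radians(y0)
    d=np.array([x,y,z])-o['tool_pos']; tx=np.array([np.cos(r),np.sin(r)]); ty=np.array([np.sin(r),-np.cos(r)])
    print('units', np.round([d[:2]@tx*10,d[:2]@ty*10,-d[2]*10],3),'rotz',0 if yaw is None else round(-(((yaw-y0+180)%360)-180)/90,3))
E
python3 -m creep '[{"grip":1,"delta_pos":[0,0,-0.3],"rotation":[0,0,0]},{"grip":1,"delta_pos":[0,0,-0.7],"rotation":[0,0,0]},{"grip":1,"delta_pos":[-0.3,0.1,-1],"rotation":[0,0,0]},{"grip":1,"delta_pos":[-0.6,0.15,-1],"rotation":[0,0,0]},{"grip":1,"delta_pos":[-0.9,0.2,-1],"rotation":[0,0,0]}]'
python3 -m creep '[{"grip":1,"delta_pos":[-0.3,0,0],"rotation":[0,0,0.09]},{"grip":1,"delta_pos":[-0.7,0.1,0],"rotation":[0,0,0.177]},{"grip":1,"delta_pos":[-0.9,0.1,0],"rotation":[0,0,0.177]},{"grip":1,"delta_pos":[-0.9,0.1,0],"rotation":[0,0,0.177]}]'
python3 - <<'E'
from h import *
s=snap('wrist','w6'); snap('scene','scene6'); snap('side','side6'); print(ctrl.get_obs()['tool_pos'])
E
```

```text
clock: 11.55
tool_pos: [0.6147, 0.0926, 0.1502]
orientation: [-179.9, 0.1, -92.5]
force: [0.3, 1.1, -2.5]
opening: 0.024
gripper_force: 30.0
clock: 11.95
tool_pos: [0.6084, 0.1845, 0.1486]
orientation: [180.0, -0.0, -108.1]
force: [-0.4, 0.0, -0.5]
opening: 0.024
gripper_force: 30.0
[0.60835833 0.18147114 0.1485688 ]
```

View pics/w6.png

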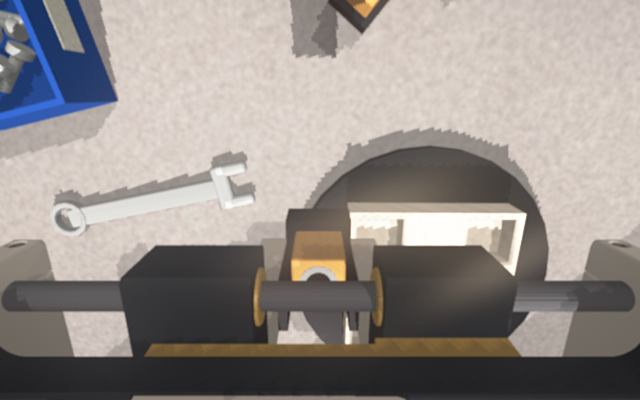

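```bash
python3 - <<'E'
from h import *
for f in('scene3','side3','scene2'):
    s=load(f); c0=proj(s,[.5445,.2869,.03]); h=cv2.cvtColor(s['color'],cv2.COLOR_RGB2HSV)
    m=cv2.inRange(h,(0,0,110),(179,70,255)); yy,xx=np.mgrid[:400,:640]; 
    q=np.array([proj(s,[.5445+.1*np.cos(t),.2869+.1*np.sin(t),.012]) for t in np.linspace(0,6.28,40)]).astype(np.int32)
    r=np.zeros_like(m); cv2.fillConvexPoly(r,q,255); 
    n,l,st,c=cv2.connectedComponentsWithStats(m&r); i=1+np.argmax(st[1:,4])
    p=np.argwhere(l==i)[:,::-1].astype(np.int32); k=np.zeros_like(m); cv2.fillConvexPoly(k,cv2.convexHull(p[:,None]),255)
    # hull of white only may lose dark sides: fit also top face only
    print(f,st[i],fit(s,k,(.5445,.2869),.068,.012,.038), fit(s,k,(.5445,.2869),.068,.037,.038))
E
```

```text
scene3 [ 367  152   65   43 1691] (array([ 0.5418676 ,  0.29170687, 71.62667389]), np.float64(0.07848263041710236)) (array([  0.56171186,   0.27695128, -18.76048645]), np.float64(0.1415998605785988))
side3 [ 230  159   48   32 1279] (array([ 0.54382813,  0.2868377 , 71.08059272]), np.float64(0.10855324723937862)) (array([ 0.53503988,  0.26060623, 71.99542661]), np.float64(0.13096574957888826))
scene2 [ 367  152   65   43 1523] (array([ 0.54249608,  0.29229684, 70.05512182]), np.float64(0.08625542394746101)) (array([ 0.56046265,  0.27821974, 68.61244605]), np.float64(0.1433094875102615))
```

```bash
python3 -m creep '[{"grip":1,"delta_pos":[0.2,0.2,-0.4],"rotation":[0,0,0]},{"grip":1,"delta_pos":[0.5,0.3,-0.8],"rotation":[0,0,0]},{"grip":1,"delta_pos":[0.6,0.3,-0.8],"rotation":[0,0,0]},{"grip":1,"delta_pos":[0.6,0.3,-0.8],"rotation":[0,0,0]}]'
cat > stand.py <<'E'
from h import *
import sys
s=snap('wrist',sys.argv[1]); h=cv2.cvtColor(s['color'],cv2.COLOR_RGB2HSV)
m=cv2.inRange(h,(0,0,150),(179,60,255))
r=np.zeros_like(m); q=np.array([proj(s,[.5445+.101*np.cos(t),.2869+.101*np.sin(t),.012]) for t in np.linspace(0,6.28,60)]).astype(np.int32); cv2.fillConvexPoly(r,q,255); m&=r
v=s['color'][:,:,::-1].copy()
for p,c in(((.5445,.2869,-18.5),(0,0,255)),):
    q=cub(s,p,.068,.012,.038); 
    for i,j in((1,3),(3,7),(7,5),(5,1)): cv2.line(v,tuple((q[i]*16).astype(int)),tuple((q[j]*16).astype(int)),c,1,cv2.LINE_AA,4)
c=proj(s,[.5445,.2869,.038]).astype(int); print(c,ctrl.get_obs()['tool_pos'])
a,b=max(c[1]-95,0),max(c[0]-130,0)
cv2.imwrite('pics/'+sys.argv[1]+'o.png',cv2.resize(v[a:a+190,b:b+260],None,fx=3,fy=3,interpolation=cv2.INTER_CUBIC)); print('origin',b,a)
E
python3 stand.py w7
```

```text
clock: 12.5
tool_pos: [0.5611, 0.1325, 0.2308]
orientation: [-179.9, 0.1, -108.5]
force: [0.5, 0.7, -2.2]
opening: 0.0237
gripper_force: 30.0
[376 299] [0.56104518 0.13307932 0.22951769]
origin 246 204
```

View pics/w7o.png

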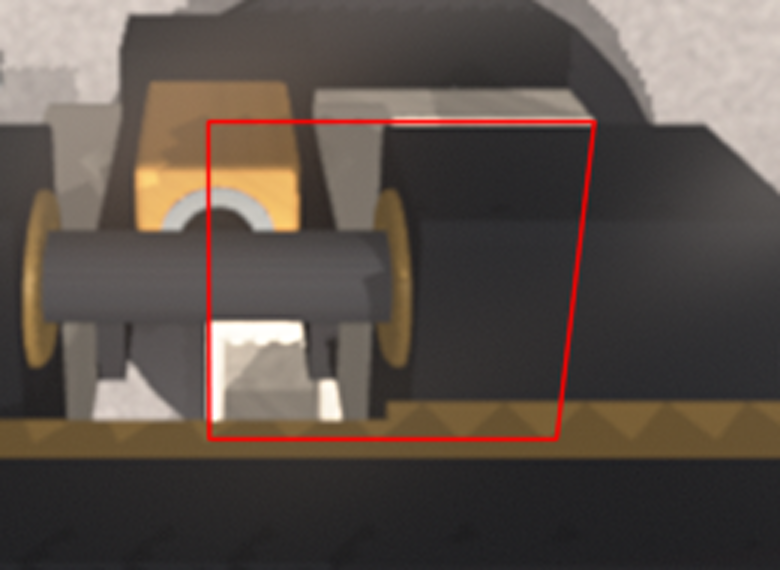

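The overlay matches the block's near edge, right corner and left edge to within a pixel or so. That puts the stand at (0.5445, 0.2869) with yaw −18.5°. Next is hole1 at (0.6002, 0.3147).

```bash
python3 -c "
from h import *
to(.6002,.3147,.12,-108.5)"
```

```text
units [-1.847  0.204  1.095] rotz 0.0
```

```bash
python3 -m creep '[{"grip":1,"delta_pos":[-0.3,0.05,0],"rotation":[0,0,0]},{"grip":1,"delta_pos":[-0.6,0.1,0.1],"rotation":[0,0,0]},{"grip":1,"delta_pos":[-0.9,0.15,0.3],"rotation":[0,0,0]},{"grip":1,"delta_pos":[-1,0.2,0.5],"rotation":[0,0,0]}]'
python3 -m creep '[{"grip":1,"delta_pos":[-0.3,0,0.1],"rotation":[0,0,0]},{"grip":1,"delta_pos":[-0.6,0,0.3],"rotation":[0,0,0]},{"grip":1,"delta_pos":[-0.84,0,0.5],"rotation":[0,0,0]},{"grip":1,"delta_pos":[-0.84,0,0.5],"rotation":[0,0,0]},{"grip":1,"delta_pos":[-0.84,0,0.5],"rotation":[0,0,0]}]'
python3 -m creep '[{"grip":1,"delta_pos":[0,0,0],"rotation":[0,0,0]}]'
python3 -c "
from h import *
to(.6002,.3147,.0674,-108.5)"
```

```text
clock: 12.95
tool_pos: [0.5745, 0.2378, 0.1769]
orientation: [180.0, -0.0, -108.3]
force: [0.2, 0.1, -2.6]
opening: 0.0238
gripper_force: 30.0
clock: 13.45
tool_pos: [0.5997, 0.3151, 0.1265]
orientation: [179.9, -0.2, -108.3]
force: [0.2, -0.5, -1.5]
opening: 0.0238
gripper_force: 30.0
clock: 13.55
tool_pos: [0.6003, 0.3149, 0.1286]
orientation: [180.0, -0.1, -108.4]
force: [-0.4, 0.2, -1.7]
opening: 0.0238
gripper_force: 30.0
units [0.002 0.    0.612] rotz 0.001
```

```bash
python3 -m creep '[{"grip":1,"delta_pos":[0,0,0.2],"rotation":[0,0,0]},{"grip":1,"delta_pos":[0,0,0.35],"rotation":[0,0,0]},{"grip":1,"delta_pos":[0,0,0.42],"rotation":[0,0,0]},{"grip":1,"delta_pos":[0,0,0.48],"rotation":[0,0,0]},{"grip":1,"delta_pos":[0,0,0.48],"rotation":[0,0,0]}]'
python3 -m creep '[{"grip":1,"delta_pos":[0,0,0.06],"rotation":[0,0,0]},{"grip":1,"delta_pos":[0,0,0.11],"rotation":[0,0,0]},{"grip":1,"delta_pos":[0,0,0.13],"rotation":[0,0,0]},{"grip":1,"delta_pos":[0,0,0.13],"rotation":[0,0,0]}]'
```

```text
clock: 14.05
tool_pos: [0.6, 0.3151, 0.0805]
orientation: [180.0, -0.0, -108.4]
force: [-0.1, 0.9, -0.7]
opening: 0.0238
gripper_force: 30.0
clock: 14.45
tool_pos: [0.6003, 0.3155, 0.0679]
orientation: [-180.0, 0.0, -108.4]
force: [0.2, 0.6, -1.3]
opening: 0.0237
gripper_force: 30.0
```

```bash
python3 -m creep '[{"grip":1,"delta_pos":[0,0,0.01],"rotation":[0,0,0]},{"grip":1,"delta_pos":[0,0,0.02],"rotation":[0,0,0]},{"grip":1,"delta_pos":[0,0,0.02],"rotation":[0,0,0]}]'
python3 -m creep '[{"grip":0.3,"delta_pos":[0,0,0],"rotation":[0,0,0]},{"grip":0.3,"delta_pos":[0,0,0],"rotation":[0,0,0]},{"grip":0.3,"delta_pos":[0,0,0],"rotation":[0,0,0]},{"grip":0.3,"delta_pos":[0,0,0],"rotation":[0,0,0]},{"grip":0.3,"delta_pos":[0,0,0],"rotation":[0,0,0]}]'
python3 -m creep '[{"grip":0.3,"delta_pos":[0,0,-0.3],"rotation":[0,0,0]},{"grip":0.3,"delta_pos":[0,0,-0.6],"rotation":[0,0,0]},{"grip":0.3,"delta_pos":[0,0,-1],"rotation":[0,0,0]},{"grip":0.3,"delta_pos":[0,0,-1],"rotation":[0,0,0]}]'
python3 -c "
from h import *
to(.45,.09,.24,-90)"
```

```text
clock: 14.75
tool_pos: [0.6004, 0.3156, 0.0674]
orientation: [-180.0, 0.0, -108.3]
force: [-2.6, -1.5, 6.4]
opening: 0.0234
gripper_force: 30.0
clock: 15.25
tool_pos: [0.6002, 0.3154, 0.0659]
orientation: [180.0, -0.0, -108.4]
force: [0.1, 1.2, -0.1]
opening: 0.0574
gripper_force: 0.0
clock: 15.65
tool_pos: [0.603, 0.3172, 0.1726]
orientation: [-179.6, 0.4, -108.3]
force: [0.5, 0.4, -0.0]
opening: 0.0614
gripper_force: 0.0
units [ 2.637  0.74  -0.674] rotz -0.203
```

```bash
python3 -m creep '[{"grip":0.3,"delta_pos":[0.4,0,0],"rotation":[0,0,-0.09]},{"grip":0.3,"delta_pos":[0.8,0,0],"rotation":[0,0,-0.18]},{"grip":0.3,"delta_pos":[1,0,0],"rotation":[0,0,-0.28]},{"grip":0.3,"delta_pos":[1,0,0],"rotation":[0,0,-0.37]},{"grip":0.3,"delta_pos":[1,0,0],"rotation":[0,0,-0.46]}]'
python3 -c "
from h import *
to(.5333,.0547,.15,-57.5)"
```

```text
clock: 16.15
tool_pos: [0.5687, 0.2197, 0.1665]
orientation: [-180.0, 0.0, -66.7]
force: [-0.0, 0.7, -0.1]
opening: 0.0616
gripper_force: 0.0
units [1.375 0.979 0.165] rotz -0.102
```

```bash
python3 -m creep '[{"grip":0.3,"delta_pos":[0.35,0.25,0],"rotation":[0,0,0]},{"grip":0.3,"delta_pos":[0.7,0.5,0],"rotation":[0,0,0]},{"grip":0.3,"delta_pos":[1,0.71,0],"rotation":[0,0,0]},{"grip":0.3,"delta_pos":[1,0.71,0],"rotation":[0,0,0]}]'
python3 -m creep '[{"grip":0.3,"delta_pos":[0.37,0.27,0.1],"rotation":[0,0,-0.09]},{"grip":0.3,"delta_pos":[0.37,0.27,0.16],"rotation":[0,0,-0.1]},{"grip":0.3,"delta_pos":[0.37,0.27,0.16],"rotation":[0,0,-0.1]},{"grip":0.3,"delta_pos":[0.37,0.27,0.16],"rotation":[0,0,-0.1]}]'
cat > tgt.py <<'E'
from h import *
import sys
s=snap('wrist',sys.argv[1]); x0=np.array([float(sys.argv[2]),float(sys.argv[3])])
for c,k in brass(s,ymax=270):
    p0=back(s,*c,.05)[:2]
    if np.linalg.norm(p0-x0)>.07: continue
    x,f=fit(s,k,p0,.012,.022,.054); print(c.round(),x.round(4),round(f,3))
print(ctrl.get_obs()['tool_pos'].round(4),ctrl.get_obs()['orientation'][2].round(1)); 
to(x[0],x[1],.0494,float(sys.argv[4]))
E
python3 tgt.py w8 .5333 .0547 -57.5
```

```text
clock: 16.55
tool_pos: [0.541, 0.0973, 0.1661]
orientation: [180.0, 0.0, -67.1]
force: [0.4, 0.9, 0.2]
opening: 0.0612
gripper_force: 0.0
clock: 16.95
tool_pos: [0.5327, 0.0567, 0.1503]
orientation: [-180.0, -0.0, -58.0]
force: [-0.2, 0.8, 0.2]
opening: 0.0614
gripper_force: 0.0
[317. 197.] [ 0.5342  0.0543 31.9369] 0.058
[0.5329 0.0569 0.1504] -58.0
units [0.03  0.003 1.01 ] rotz -0.005
```

```bash
python3 -m creep '[{"grip":0.3,"delta_pos":[0.02,0,0.3],"rotation":[0,0,0]},{"grip":0.3,"delta_pos":[0.03,0,0.6],"rotation":[0,0,0]},{"grip":0.3,"delta_pos":[0.03,0,0.85],"rotation":[0,0,0]},{"grip":0.3,"delta_pos":[0.03,0,1],"rotation":[0,0,0]},{"grip":0.3,"delta_pos":[0.03,0,1],"rotation":[0,0,0]}]'
python3 -m creep '[{"grip":1,"delta_pos":[0,0,0],"rotation":[0,0,0]},{"grip":1,"delta_pos":[0,0,0],"rotation":[0,0,0]},{"grip":1,"delta_pos":[0,0,0],"rotation":[0,0,0]},{"grip":1,"delta_pos":[0,0,0],"rotation":[0,0,0]},{"grip":1,"delta_pos":[0,0,0],"rotation":[0,0,0]}]'
python3 -m creep '[{"grip":1,"delta_pos":[0,0,0],"rotation":[0,0,0]},{"grip":1,"delta_pos":[0,0,0],"rotation":[0,0,0]}]'
python3 -m creep '[{"grip":1,"delta_pos":[0,0,-0.4],"rotation":[0,0,0]},{"grip":1,"delta_pos":[0,0,-0.8],"rotation":[0,0,0]},{"grip":1,"delta_pos":[0,0,-1],"rotation":[0,0,0]},{"grip":1,"delta_pos":[0,0,-1],"rotation":[0,0,0]}]'
python3 -c "
from h import *
to(.5167,.3426,.1494,-108.5)"
```

```text
clock: 17.5
tool_pos: [0.5329, 0.0539, 0.0482]
orientation: [179.8, 0.0, -58.0]
force: [-0.0, 0.1, -0.9]
opening: 0.0619
gripper_force: 0.0
clock: 18.0
tool_pos: [0.534, 0.0537, 0.0506]
orientation: [-179.9, -0.0, -58.0]
force: [0.3, 0.4, -0.4]
opening: 0.0267
gripper_force: 0.0
clock: 18.2
tool_pos: [0.534, 0.0536, 0.0505]
orientation: [-180.0, -0.0, -58.0]
force: [-0.9, 0.5, 3.8]
opening: 0.0238
gripper_force: 30.0
clock: 18.6
tool_pos: [0.5354, 0.0542, 0.1532]
orientation: [-179.7, -0.1, -57.9]
force: [0.2, 0.7, -1.8]
opening: 0.0237
gripper_force: 30.0
units [-2.544 -1.373  0.038] rotz 0.562
```

```bash
python3 -m creep '[{"grip":1,"delta_pos":[-0.3,-0.16,0],"rotation":[0,0,0.08]},{"grip":1,"delta_pos":[-0.6,-0.32,0],"rotation":[0,0,0.17]},{"grip":1,"delta_pos":[-0.9,-0.48,0],"rotation":[0,0,0.26]},{"grip":1,"delta_pos":[-1,-0.54,0],"rotation":[0,0,0.35]},{"grip":1,"delta_pos":[-1,-0.54,0],"rotation":[0,0,0.44]}]'
python3 -c "
from h import *
to(.5167,.3426,.12,-108.5)"
```

```text
clock: 19.1
tool_pos: [0.5257, 0.1685, 0.1485]
orientation: [179.9, -0.1, -97.8]
force: [-0.7, -0.5, -2.1]
opening: 0.024
gripper_force: 30.0
units [-1.713  0.325  0.285] rotz 0.119
```

```bash
python3 -m creep '[{"grip":1,"delta_pos":[-0.3,0.05,0],"rotation":[0,0,0]},{"grip":1,"delta_pos":[-0.6,0.1,0],"rotation":[0,0,0]},{"grip":1,"delta_pos":[-0.9,0.17,0],"rotation":[0,0,0]},{"grip":1,"delta_pos":[-0.9,0.17,0],"rotation":[0,0,0]}]'
python3 -m creep '[{"grip":1,"delta_pos":[-0.3,0.05,0],"rotation":[0,0,0.06]},{"grip":1,"delta_pos":[-0.6,0.1,0],"rotation":[0,0,0.12]},{"grip":1,"delta_pos":[-0.81,0.15,0.2],"rotation":[0,0,0.119]},{"grip":1,"delta_pos":[-0.81,0.15,0.28],"rotation":[0,0,0.119]},{"grip":1,"delta_pos":[-0.81,0.15,0.28],"rotation":[0,0,0.119]}]'
python3 -m creep '[{"grip":1,"delta_pos":[0,0,0],"rotation":[0,0,0]}]'
python3 -c "
from h import *
to(.5167,.3426,.0685,-108.5)"
```

```text
clock: 19.5
tool_pos: [0.5209, 0.261, 0.1484]
orientation: [179.9, -0.1, -97.4]
force: [-0.7, -0.1, -1.9]
opening: 0.0237
gripper_force: 30.0
clock: 20.0
tool_pos: [0.5158, 0.3394, 0.1191]
orientation: [179.9, -0.3, -108.3]
force: [-0.9, -0.4, -0.6]
opening: 0.0238
gripper_force: 30.0
clock: 20.1
tool_pos: [0.517, 0.3396, 0.1214]
orientation: [180.0, -0.1, -108.3]
force: [-0.3, -0.2, -1.6]
opening: 0.0241
gripper_force: 30.0
units [-0.028  0.012  0.529] rotz 0.002
```

```bash
python3 -m creep '[{"grip":1,"delta_pos":[-0.03,0.01,0.1],"rotation":[0,0,0]},{"grip":1,"delta_pos":[-0.03,0.01,0.25],"rotation":[0,0,0]},{"grip":1,"delta_pos":[-0.03,0.01,0.35],"rotation":[0,0,0]},{"grip":1,"delta_pos":[-0.03,0.01,0.41],"rotation":[0,0,0]},{"grip":1,"delta_pos":[-0.03,0.01,0.41],"rotation":[0,0,0]}]'
python3 -m creep '[{"grip":1,"delta_pos":[0,0,0.06],"rotation":[0,0,0]},{"grip":1,"delta_pos":[0,0,0.11],"rotation":[0,0,0]},{"grip":1,"delta_pos":[0,0,0.13],"rotation":[0,0,0]},{"grip":1,"delta_pos":[0,0,0.13],"rotation":[0,0,0]}]'
```

```text
clock: 20.6
tool_pos: [0.5172, 0.3423, 0.0826]
orientation: [-180.0, -0.1, -108.3]
force: [-5.0, -6.3, 14.0]
opening: 0.0237
gripper_force: 30.0
clock: 21.0
tool_pos: [0.5172, 0.3412, 0.0755]
orientation: [-179.9, -0.1, -108.2]
force: [-22.1, -19.4, 62.3]
opening: 0.024
gripper_force: 64.0
```

```bash
python3 -m creep '[{"grip":1,"delta_pos":[0,0,-0.1],"rotation":[0,0,0]},{"grip":1,"delta_pos":[0,0,-0.2],"rotation":[0,0,0]},{"grip":1,"delta_pos":[0,0,-0.3],"rotation":[0,0,0]},{"grip":1,"delta_pos":[0,0,-0.4],"rotation":[0,0,0]},{"grip":1,"delta_pos":[0,0,-0.4],"rotation":[0,0,0]}]'
python3 - <<'E'
from h import *
to(.5167,.3426,.0685,-108.5)
a=snap('side','side9');b=snap('wrist','w9'); c=snap('scene','scene9')
v=np.zeros((580,800,3),np.uint8)
v[:300,:400]=cv2.resize(a['color'][110:215,190:330,::-1],(400,300),interpolation=cv2.INTER_CUBIC)
v[:300,400:]=cv2.resize(c['color'][100:220,340:480,::-1],(400,300),interpolation=cv2.INTER_CUBIC)
v[300:,:400]=cv2.resize(b['color'][150:350,180:460,::-1],(400,280))
cv2.imwrite('pics/m9.png',v)
E
```

```text
clock: 21.5
tool_pos: [0.5181, 0.3447, 0.1095]
orientation: [-179.9, 0.1, -108.3]
force: [-0.0, 0.4, -1.2]
opening: 0.0237
gripper_force: 46.0
units [0.025 0.007 0.41 ] rotz 0.003
```

View pics/m9.png

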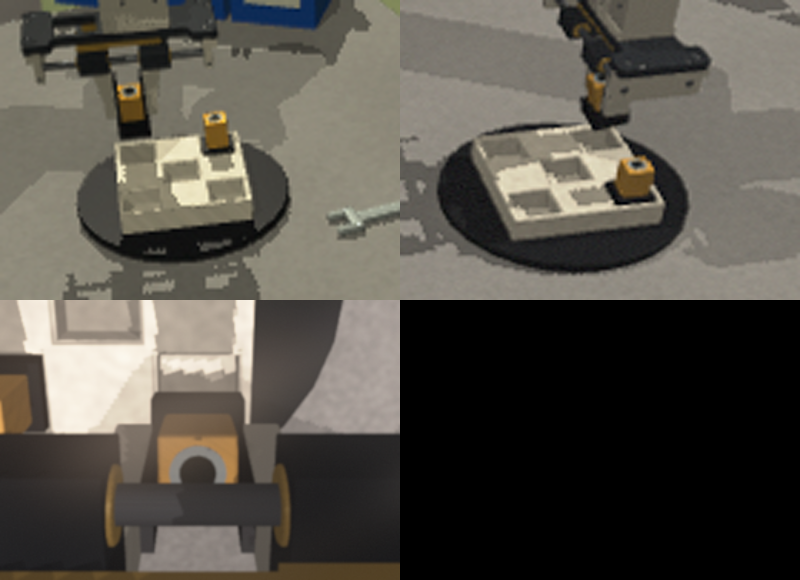

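Sample1 sits home in hole1 (side view, 213,135 in the crop). The second sample is still held upright but caught the rim. I'll compare its place in the hand with the first one (w6).

```bash
python3 - <<'E'
from h import *
for f in('w6','w7','w9'):
    s=load(f); h=cv2.cvtColor(s['color'],cv2.COLOR_RGB2HSV); m=cv2.inRange(h,(10,90,60),(28,255,255))[200:275,285:355]
    p=np.argwhere(m); print(f,p.min(0)+[200,285],p.max(0)+[200,285])
    col=s['color'][190:262,318].astype(int).sum(1); print(col.tolist())
E
```

```text
w6 [231 290] [274 346]
[439, 431, 431, 427, 433, 431, 427, 399, 343, 292, 254, 231, 232, 244, 254, 264, 271, 277, 263, 249, 249, 255, 255, 263, 261, 264, 264, 265, 266, 272, 274, 278, 279, 282, 281, 287, 285, 285, 284, 286, 299, 348, 377, 383, 382, 379, 377, 377, 377, 379, 377, 378, 374, 369, 359, 352, 345, 343, 341, 339, 338, 337, 337, 332, 334, 330, 330, 332, 346, 385, 455, 522]
w7 [231 290] [274 346]
[542, 482, 431, 418, 419, 421, 426, 426, 424, 417, 417, 421, 422, 418, 411, 410, 410, 403, 335, 252, 229, 228, 231, 237, 235, 239, 238, 238, 240, 241, 242, 246, 248, 248, 246, 250, 250, 248, 250, 248, 263, 313, 344, 347, 348, 345, 343, 341, 342, 344, 343, 341, 339, 338, 334, 323, 312, 308, 307, 307, 306, 303, 305, 303, 302, 299, 300, 302, 320, 356, 423, 494]
w9 [232 290] [274 347]
[634, 640, 645, 675, 700, 701, 694, 689, 686, 675, 601, 490, 427, 394, 393, 399, 399, 399, 399, 397, 400, 401, 405, 404, 395, 331, 256, 243, 244, 248, 252, 256, 256, 256, 257, 260, 259, 257, 259, 254, 261, 279, 294, 296, 296, 291, 291, 289, 289, 288, 284, 284, 282, 281, 279, 285, 295, 302, 306, 315, 367, 399, 402, 393, 399, 410, 409, 411, 408, 407, 370, 281]
```

```bash
python3 - <<'E'
from h import *
for f in('w7','w9'):
    s=load(f); g=s['color'].astype(int).sum(2)
    for u in (298,338): print(f,u,[ (200+i,int(x)) for i,x in enumerate(np.diff(g[200:275,u])) if abs(x)>18])
# model rows w.r.t tool: tool pose at w9
def rows(s,T,yaw,dx,tilt,slip,zg=.0505):
    r=np.radians(yaw); tx=np.array([np.cos(r),np.sin(r),0]); ct,st=np.cos(np.radians(tilt)),np.sin(np.radians(tilt)); out=[]
    for x,z in((.016,0),(.017,.002),(.012,.022),(.012,.054)):
        zz=z-zg; X=x*ct+zz*st; Z=-x*st+zz*ct   # tilt about grasp
        out.append(proj(s,T+tx*(X+dx)+[0,0,Z+slip])[1])
    return np.round(out,1)
s=load('w9'); T=ctrl.get_obs()['tool_pos']
for p in((0,0,0),(0,0,.004),(0,0,.007),(0,4,0),(0,-4,0),(.002,0,0),(-.002,0,0)): print(p,rows(s,T,-108.3,*p))
E
```

```text
w7 298 [(207, -119), (208, -179), (209, -77), (230, 57), (231, 38), (257, 31), (258, 44), (259, 38), (260, 44), (261, 28)]
w7 338 [(201, 21), (230, 47), (231, 32), (258, 48), (259, 72), (260, 75), (261, 28)]
w9 298 [(201, -94), (202, -110), (203, -25), (214, -65), (215, -77), (230, 24), (231, 19), (246, 27), (247, 34), (248, 22)]
w9 338 [(201, -76), (202, -104), (203, -43), (214, -63), (215, -67), (216, -21), (230, 19), (245, 20), (246, 34), (247, 40), (248, 29)]
(0, 0, 0) [206.6 206.1 227.4 255.4]
(0, 0, 0.004) [208.9 208.3 230.3 259.7]
(0, 0, 0.007) [210.6 210.1 232.6 263.2]
(0, 4, 0) [211.8 211.1 230.4 254.1]
(0, -4, 0) [201.6 201.2 224.5 256.9]
(0.002, 0, 0) [203.3 202.8 223.8 251.2]
(-0.002, 0, 0) [209.9 209.4 230.9 259.6]
```

```bash
python3 - <<'E'
from h import *
print(ctrl.get_obs()['tool_pos'])
s=load('w9'); g=s['color'].astype(int).sum(2)
r=np.radians(-18.5); X=np.array([np.cos(r),np.sin(r)]); Y=np.array([-np.sin(r),np.cos(r)]); c=np.array([.5445,.2869])
P=lambda a,b,z=.038: proj(s,[*(c+a*X+b*Y),z]).round(1)
print('hole0 outer corners',P(.0205,.0205),P(-.0205,.0205),P(.0185,.0185,.036),P(-.0185,.0185,.036))
print('block left edge -x',P(-.068,0),P(-.068,-.02))
for row in(165,170): print(row,[(200+i,int(x)) for i,x in enumerate(np.diff(g[row,200:300])) if abs(x)>35], [(330+i,int(x)) for i,x in enumerate(np.diff(g[row,330:430])) if abs(x)>35])
for u in(240,255): print(u,[(150+i,int(x)) for i,x in enumerate(np.diff(g[150:210,u])) if abs(x)>25])
print('hole4 +y edge',P(-.044,-.0235),P(-.044,-.0255,.036))
E
python3 -m creep '[{"grip":1,"delta_pos":[0,0,-0.2],"rotation":[0,0,0]},{"grip":1,"delta_pos":[0.2,0,-0.3],"rotation":[0,0,0]},{"grip":1,"delta_pos":[0.5,0,-0.3],"rotation":[0,0,0]},{"grip":1,"delta_pos":[0.8,0,-0.3],"rotation":[0,0,0]},{"grip":1,"delta_pos":[1,0,-0.3],"rotation":[0,0,0]}]'
python3 -c "
from h import *
to(.5,.08,.07,-90)"
```

```text
[0.51705367 0.3437899  0.10750624]
hole0 outer corners [215.6 183.4] [280.9 183.6] [219.4 179.5] [278.  179.7]
block left edge -x [357.8 151.3] [359.1 117.7]
165 [(213, -40), (214, -57), (217, -51), (218, -131), (219, -87), (225, 54), (226, 61), (270, -36), (271, -43), (277, 70), (278, 70), (279, 82), (280, 52), (288, -72), (289, -114)] [(342, 95), (343, 91), (356, -137), (357, -291), (358, -132), (415, 71), (416, 138), (417, 75)]
170 [(214, -69), (215, -44), (218, -101), (219, -117), (225, 37), (226, 63), (227, 39), (268, -40), (269, -45), (277, 58), (278, 61), (279, 80), (280, 61), (289, -82), (290, -105)] [(343, 132), (344, 60), (356, -183), (357, -242), (358, -89), (414, 73), (415, 129), (416, 66)]
240 [(171, -51), (172, -38), (177, 85), (178, 45), (180, 37), (181, 101), (182, 44)]
255 [(171, -43), (172, -32), (177, 65), (178, 39), (180, 44), (181, 99), (182, 41)]
hole4 +y edge [318.6 111.5] [318.6 107.9]
clock: 22.15
tool_pos: [0.4847, 0.247, 0.1373]
orientation: [179.9, -0.1, -108.3]
force: [0.1, -0.7, -1.7]
opening: 0.0238
gripper_force: 46.0
units [ 1.538 -0.67   0.673] rotz -0.203
```

```bash
python3 -m creep '[{"grip":1,"delta_pos":[0.3,-0.15,0],"rotation":[0,0,0]},{"grip":1,"delta_pos":[0.6,-0.3,0],"rotation":[0,0,0]},{"grip":1,"delta_pos":[0.9,-0.45,0],"rotation":[0,0,0]},{"grip":1,"delta_pos":[0.9,-0.45,0],"rotation":[0,0,0]}]'
python3 -m creep '[{"grip":1,"delta_pos":[0.3,-0.15,0],"rotation":[0,0,0]},{"grip":1,"delta_pos":[0.54,-0.2,0.2],"rotation":[0,0,0]},{"grip":1,"delta_pos":[0.54,-0.2,0.5],"rotation":[0,0,0]},{"grip":1,"delta_pos":[0.54,-0.2,0.7],"rotation":[0,0,0]},{"grip":1,"delta_pos":[0.54,-0.2,0.75],"rotation":[0,0,0]}]'
python3 -m creep '[{"grip":1,"delta_pos":[0,0,0.03],"rotation":[0,0,0]},{"grip":1,"delta_pos":[0,0,0.03],"rotation":[0,0,0]},{"grip":1,"delta_pos":[0,0,0.03],"rotation":[0,0,0]}]'
```

```text
clock: 22.55
tool_pos: [0.4997, 0.1461, 0.1373]
orientation: [179.9, -0.1, -108.4]
force: [0.5, 0.9, -1.2]
opening: 0.0237
gripper_force: 46.0
clock: 23.05
tool_pos: [0.501, 0.091, 0.0606]
orientation: [179.8, -0.2, -108.3]
force: [-0.2, -0.4, -1.2]
opening: 0.0236
gripper_force: 46.0
clock: 23.35
tool_pos: [0.5031, 0.0924, 0.0609]
orientation: [-179.9, 0.1, -108.2]
force: [1.2, 0.4, -1.5]
opening: 0.024
gripper_force: 46.0
```

```bash
python3 -m creep '[{"grip":1,"delta_pos":[0,0,0.02],"rotation":[0,0,0]},{"grip":1,"delta_pos":[0,0,0.04],"rotation":[0,0,0]},{"grip":1,"delta_pos":[0,0,0.06],"rotation":[0,0,0]},{"grip":1,"delta_pos":[0,0,0.06],"rotation":[0,0,0]}]'
python3 -m creep '[{"grip":1,"delta_pos":[0,0,0.02],"rotation":[0,0,0]},{"grip":1,"delta_pos":[0,0,0.02],"rotation":[0,0,0]}]'
```

```text
clock: 23.75
tool_pos: [0.5024, 0.0917, 0.0539]
orientation: [180.0, -0.0, -108.3]
force: [-0.5, -0.1, -1.6]
opening: 0.0241
gripper_force: 46.0
clock: 23.95
tool_pos: [0.5024, 0.0917, 0.0518]
orientation: [180.0, -0.0, -108.3]
force: [-0.4, -0.0, -1.9]
opening: 0.0237
gripper_force: 46.0
```

```bash
python3 -m creep '[{"grip":1,"delta_pos":[0,0,0.02],"rotation":[0,0,0]},{"grip":1,"delta_pos":[0,0,0.02],"rotation":[0,0,0]}]'
python3 -m creep '[{"grip":1,"delta_pos":[0,0,0.02],"rotation":[0,0,0]},{"grip":1,"delta_pos":[0,0,0.02],"rotation":[0,0,0]}]'
python3 -m creep '[{"grip":1,"delta_pos":[0,0,0.02],"rotation":[0,0,0]},{"grip":1,"delta_pos":[0,0,0.02],"rotation":[0,0,0]}]'
```

```text
clock: 24.15
tool_pos: [0.5024, 0.0917, 0.0498]
orientation: [180.0, -0.0, -108.3]
force: [0.1, -0.2, -1.6]
opening: 0.0237
gripper_force: 46.0
clock: 24.35
tool_pos: [0.5024, 0.0917, 0.0478]
orientation: [180.0, -0.0, -108.3]
force: [-0.9, 0.3, -1.1]
opening: 0.0238
gripper_force: 46.0
clock: 24.55
tool_pos: [0.5027, 0.092, 0.0473]
orientation: [-180.0, 0.0, -108.2]
force: [-5.3, 0.8, 13.8]
opening: 0.0237
gripper_force: 44.8
```

Contact. I'll release, let it settle upright, rise and measure it.

```bash
python3 -m creep '[{"grip":0.3,"delta_pos":[0,0,-0.02],"rotation":[0,0,0]},{"grip":0.3,"delta_pos":[0,0,-0.02],"rotation":[0,0,0]},{"grip":0.3,"delta_pos":[0,0,-0.02],"rotation":[0,0,0]},{"grip":0.3,"delta_pos":[0,0,-0.02],"rotation":[0,0,0]},{"grip":0.3,"delta_pos":[0,0,-0.02],"rotation":[0,0,0]}]'
python3 -m creep '[{"grip":0.3,"delta_pos":[0,0,-0.4],"rotation":[0,0,0]},{"grip":0.3,"delta_pos":[0,0,-0.8],"rotation":[0,0,0]},{"grip":0.3,"delta_pos":[0,0,-1],"rotation":[0,0,0]},{"grip":0.3,"delta_pos":[0,0,-1],"rotation":[0,0,0]},{"grip":0.3,"delta_pos":[0,0,-1],"rotation":[0,0,0]}]'
python3 tgt.py w10 .502 .092 -108.5
```

```text
clock: 25.05
tool_pos: [0.5024, 0.0917, 0.0479]
orientation: [180.0, -0.0, -108.3]
force: [-0.4, 0.2, -0.2]
opening: 0.0575
gripper_force: 0.0
clock: 25.55
tool_pos: [0.5024, 0.0918, 0.1482]
orientation: [-180.0, 0.0, -108.3]
force: [-1.2, 0.2, -0.5]
opening: 0.0615
gripper_force: 0.0
[318. 206.] [ 0.5035  0.0948 71.8259] 0.041
[0.502  0.0916 0.1475] -108.3
units [-0.035 -0.004  0.981] rotz 0.002
```

```bash
python3 -m creep '[{"grip":0.3,"delta_pos":[-0.03,0,0.3],"rotation":[0,0,0]},{"grip":0.3,"delta_pos":[-0.03,0,0.6],"rotation":[0,0,0]},{"grip":0.3,"delta_pos":[-0.03,0,0.85],"rotation":[0,0,0]},{"grip":0.3,"delta_pos":[-0.03,0,0.98],"rotation":[0,0,0]},{"grip":0.3,"delta_pos":[-0.03,0,0.98],"rotation":[0,0,0]}]'
python3 -m creep '[{"grip":1,"delta_pos":[0,0,0],"rotation":[0,0,0]},{"grip":1,"delta_pos":[0,0,0],"rotation":[0,0,0]},{"grip":1,"delta_pos":[0,0,0],"rotation":[0,0,0]},{"grip":1,"delta_pos":[0,0,0],"rotation":[0,0,0]},{"grip":1,"delta_pos":[0,0,0],"rotation":[0,0,0]}]'
python3 -m creep '[{"grip":1,"delta_pos":[0,0,0],"rotation":[0,0,0]},{"grip":1,"delta_pos":[0,0,0],"rotation":[0,0,0]}]'
python3 -m creep '[{"grip":1,"delta_pos":[0,0,-0.4],"rotation":[0,0,0]},{"grip":1,"delta_pos":[0,0,-0.8],"rotation":[0,0,0]},{"grip":1,"delta_pos":[-0.3,0,-1],"rotation":[0,0,0]},{"grip":1,"delta_pos":[-0.6,0,-1],"rotation":[0,0,0]},{"grip":1,"delta_pos":[-0.9,0,-1],"rotation":[0,0,0]}]'
python3 -c "
from h import *
to(.5164,.3418,.12,-108.5)"
```

```text
clock: 26.1
tool_pos: [0.5013, 0.0934, 0.0469]
orientation: [179.7, -0.3, -108.3]
force: [-0.4, -0.4, -0.4]
opening: 0.0613
gripper_force: 0.0
clock: 26.6
tool_pos: [0.5037, 0.0948, 0.0506]
orientation: [-180.0, 0.0, -108.3]
force: [0.1, 0.4, 0.2]
opening: 0.027
gripper_force: 0.0
clock: 26.8
tool_pos: [0.5036, 0.0948, 0.0505]
orientation: [-180.0, 0.0, -108.3]
force: [-1.8, 0.2, 4.8]
opening: 0.0238
gripper_force: 30.0
clock: 27.3
tool_pos: [0.532, 0.1811, 0.1511]
orientation: [-179.9, 0.1, -108.3]
force: [0.6, -0.6, -2.0]
opening: 0.0236
gripper_force: 30.0
units [-1.476  0.653  0.311] rotz 0.002
```

```bash
python3 -m creep '[{"grip":1,"delta_pos":[-0.3,0.15,0],"rotation":[0,0,0]},{"grip":1,"delta_pos":[-0.6,0.3,0],"rotation":[0,0,0]},{"grip":1,"delta_pos":[-0.9,0.4,0],"rotation":[0,0,0]},{"grip":1,"delta_pos":[-0.9,0.4,0],"rotation":[0,0,0]}]'
python3 -m creep '[{"grip":1,"delta_pos":[-0.3,0.1,0],"rotation":[0,0,0]},{"grip":1,"delta_pos":[-0.5,0.2,0.1],"rotation":[0,0,0]},{"grip":1,"delta_pos":[-0.58,0.25,0.2],"rotation":[0,0,0]},{"grip":1,"delta_pos":[-0.58,0.25,0.31],"rotation":[0,0,0]},{"grip":1,"delta_pos":[-0.58,0.25,0.31],"rotation":[0,0,0]}]'
python3 -m creep '[{"grip":1,"delta_pos":[0,0,0],"rotation":[0,0,0]},{"grip":1,"delta_pos":[0,0,0],"rotation":[0,0,0]},{"grip":1,"delta_pos":[0,0,0],"rotation":[0,0,0]}]'
python3 -c "
from h import *
to(.5164,.3418,.09,-108.5)"
```

```text
clock: 27.7
tool_pos: [0.5218, 0.2814, 0.1495]
orientation: [-180.0, 0.0, -108.1]
force: [-0.6, -0.4, -1.5]
opening: 0.0241
gripper_force: 30.0
clock: 28.2
tool_pos: [0.5149, 0.3395, 0.1163]
orientation: [179.9, -0.2, -108.3]
force: [-0.5, -1.4, -1.5]
opening: 0.0237
gripper_force: 30.0
clock: 28.5
tool_pos: [0.5167, 0.3407, 0.1197]
orientation: [-180.0, 0.1, -108.3]
force: [-0.6, -0.9, -1.7]
opening: 0.0242
gripper_force: 30.0
units [-0.009  0.006  0.297] rotz 0.002
```

```bash
python3 -m creep '[{"grip":1,"delta_pos":[-0.01,0,0.15],"rotation":[0,0,0]},{"grip":1,"delta_pos":[-0.01,0,0.28],"rotation":[0,0,0]},{"grip":1,"delta_pos":[-0.01,0,0.33],"rotation":[0,0,0]},{"grip":1,"delta_pos":[-0.01,0,0.35],"rotation":[0,0,0]},{"grip":1,"delta_pos":[-0.01,0,0.35],"rotation":[0,0,0]}]'
python3 -m creep '[{"grip":1,"delta_pos":[0,0,0.02],"rotation":[0,0,0]},{"grip":1,"delta_pos":[0,0,0.04],"rotation":[0,0,0]},{"grip":1,"delta_pos":[0,0,0.04],"rotation":[0,0,0]}]'
```

```text
clock: 29.0
tool_pos: [0.5167, 0.3419, 0.0839]
orientation: [180.0, -0.0, -108.3]
force: [0.1, -0.2, -1.5]
opening: 0.024
gripper_force: 30.0
clock: 29.3
tool_pos: [0.5166, 0.342, 0.08]
orientation: [180.0, 0.0, -108.3]
force: [0.2, 0.9, -1.4]
opening: 0.0236
gripper_force: 30.0
```

```bash
python3 -m creep '[{"grip":1,"delta_pos":[0,0,0.05],"rotation":[0,0,0]},{"grip":1,"delta_pos":[0,0,0.09],"rotation":[0,0,0]},{"grip":1,"delta_pos":[0,0,0.11],"rotation":[0,0,0]},{"grip":1,"delta_pos":[0,0,0.11],"rotation":[0,0,0]}]'
python3 -m creep '[{"grip":1,"delta_pos":[0,0,0.02],"rotation":[0,0,0]},{"grip":1,"delta_pos":[0,0,0.02],"rotation":[0,0,0]}]'
```

```text
clock: 29.7
tool_pos: [0.5166, 0.342, 0.0688]
orientation: [180.0, -0.0, -108.3]
force: [0.6, 0.4, -1.1]
opening: 0.024
gripper_force: 30.0
clock: 29.9
tool_pos: [0.5167, 0.3421, 0.0685]
orientation: [-180.0, 0.0, -108.2]
force: [-4.7, -2.2, 10.6]
opening: 0.0238
gripper_force: 30.0
```

```bash
python3 -m creep '[{"grip":0.3,"delta_pos":[0,0,-0.01],"rotation":[0,0,0]},{"grip":0.3,"delta_pos":[0,0,-0.01],"rotation":[0,0,0]},{"grip":0.3,"delta_pos":[0,0,-0.01],"rotation":[0,0,0]},{"grip":0.3,"delta_pos":[0,0,-0.01],"rotation":[0,0,0]},{"grip":0.3,"delta_pos":[0,0,-0.01],"rotation":[0,0,0]}]'
python3 -m creep '[{"grip":0.3,"delta_pos":[0,0,-0.4],"rotation":[0,0,0]},{"grip":0.3,"delta_pos":[0,0,-0.8],"rotation":[0,0,0]},{"grip":0.3,"delta_pos":[0.3,0,-1],"rotation":[0,0,0]},{"grip":0.3,"delta_pos":[0.7,0,-1],"rotation":[0,0,0]},{"grip":0.3,"delta_pos":[1,0,-1],"rotation":[0,0,0]}]'
python3 -c "
from h import *
to(.4379,.0481,.15,-78.4)"
```

```text
clock: 30.4
tool_pos: [0.5166, 0.3419, 0.0679]
orientation: [180.0, -0.0, -108.3]
force: [-0.0, -0.9, 0.4]
opening: 0.0574
gripper_force: 0.0
clock: 30.9
tool_pos: [0.4846, 0.2457, 0.1687]
orientation: [-180.0, 0.1, -108.3]
force: [0.5, 0.7, 0.0]
opening: 0.0614
gripper_force: 0.0
units [ 2.023 -0.176  0.187] rotz -0.332
```

```bash
python3 -m creep '[{"grip":0.3,"delta_pos":[0.5,-0.05,0],"rotation":[0,0,0]},{"grip":0.3,"delta_pos":[1,-0.09,0],"rotation":[0,0,0]},{"grip":0.3,"delta_pos":[1,-0.09,0],"rotation":[0,0,0]}]'
python3 -m creep '[{"grip":0.3,"delta_pos":[0.5,-0.05,0.1],"rotation":[0,0,-0.09]},{"grip":0.3,"delta_pos":[1,-0.09,0.19],"rotation":[0,0,-0.18]},{"grip":0.3,"delta_pos":[1,-0.09,0.19],"rotation":[0,0,-0.27]},{"grip":0.3,"delta_pos":[1,-0.09,0.19],"rotation":[0,0,-0.332]},{"grip":0.3,"delta_pos":[1,-0.09,0.19],"rotation":[0,0,-0.332]}]'
python3 -m creep '[{"grip":0.3,"delta_pos":[0,0,0],"rotation":[0,0,0]},{"grip":0.3,"delta_pos":[0,0,0],"rotation":[0,0,0]}]'
python3 tgt.py w11 .4379 .0481 -78.4
```

```text
clock: 31.2
tool_pos: [0.46, 0.1448, 0.168]
orientation: [179.9, -0.1, -108.4]
force: [0.3, 1.1, 0.9]
opening: 0.061
gripper_force: 0.0
clock: 31.7
tool_pos: [0.4398, 0.0512, 0.1492]
orientation: [-180.0, 0.0, -78.4]
force: [0.2, -0.7, 0.2]
opening: 0.0611
gripper_force: 0.0
clock: 31.9
tool_pos: [0.4398, 0.0518, 0.1491]
orientation: [-180.0, 0.0, -78.5]
force: [0.6, -0.2, 0.2]
opening: 0.0616
gripper_force: 0.0
[321. 196.] [ 0.4379  0.0475 11.4603] 0.064
[0.4398 0.0518 0.149 ] -78.5
units [0.038 0.027 0.996] rotz -0.001
```

```bash
python3 -m creep '[{"grip":0.3,"delta_pos":[0.04,0.03,0.3],"rotation":[0,0,0]},{"grip":0.3,"delta_pos":[0.04,0.03,0.6],"rotation":[0,0,0]},{"grip":0.3,"delta_pos":[0.04,0.03,0.85],"rotation":[0,0,0]},{"grip":0.3,"delta_pos":[0.04,0.03,0.99],"rotation":[0,0,0]},{"grip":0.3,"delta_pos":[0.04,0.03,0.99],"rotation":[0,0,0]}]'
python3 -m creep '[{"grip":1,"delta_pos":[0,0,0],"rotation":[0,0,0]},{"grip":1,"delta_pos":[0,0,0],"rotation":[0,0,0]},{"grip":1,"delta_pos":[0,0,0],"rotation":[0,0,0]},{"grip":1,"delta_pos":[0,0,0],"rotation":[0,0,0]},{"grip":1,"delta_pos":[0,0,0],"rotation":[0,0,0]}]'
python3 -m creep '[{"grip":1,"delta_pos":[0,0,0],"rotation":[0,0,0]},{"grip":1,"delta_pos":[0,0,0],"rotation":[0,0,0]}]'
python3 -m creep '[{"grip":1,"delta_pos":[0,0,-0.4],"rotation":[0,0,0]},{"grip":1,"delta_pos":[0,0,-0.8],"rotation":[0,0,0]},{"grip":1,"delta_pos":[0,0,-1],"rotation":[0,0,0.09]},{"grip":1,"delta_pos":[0,0,-1],"rotation":[0,0,0.18]},{"grip":1,"delta_pos":[0,0,-1],"rotation":[0,0,0.26]}]'
python3 -m creep '[{"grip":1,"delta_pos":[0,0,0],"rotation":[0,0,0.072]},{"grip":1,"delta_pos":[0,0,0],"rotation":[0,0,0.072]}]'
python3 -c "
from h import *
to(.572,.2302,.12,-108.4)"
```

```text
clock: 32.45
tool_pos: [0.4363, 0.0465, 0.0483]
orientation: [179.8, -0.1, -78.4]
force: [-0.7, -0.2, -0.2]
opening: 0.0613
gripper_force: 0.0
clock: 32.95
tool_pos: [0.4378, 0.0471, 0.0505]
orientation: [-179.9, 0.0, -78.4]
force: [0.6, -0.3, -0.6]
opening: 0.0269
gripper_force: 0.0
clock: 33.15
tool_pos: [0.4378, 0.0471, 0.0504]
orientation: [-180.0, 0.0, -78.4]
force: [-1.1, 1.3, 5.2]
opening: 0.0238
gripper_force: 30.0
clock: 33.65
tool_pos: [0.4375, 0.047, 0.1507]
orientation: [-179.9, 0.1, -102.1]
force: [-1.9, 0.3, -1.0]
opening: 0.0235
gripper_force: 30.0
clock: 33.85
tool_pos: [0.4371, 0.0468, 0.1498]
orientation: [180.0, -0.0, -108.4]
force: [-1.1, 0.2, -1.5]
opening: 0.0238
gripper_force: 30.0
units [-2.166 -0.702  0.298] rotz 0.0
```

```bash
python3 -m creep '[{"grip":1,"delta_pos":[-0.3,-0.1,0],"rotation":[0,0,0]},{"grip":1,"delta_pos":[-0.6,-0.2,0],"rotation":[0,0,0]},{"grip":1,"delta_pos":[-0.8,-0.26,0],"rotation":[0,0,0]},{"grip":1,"delta_pos":[-1,-0.32,0],"rotation":[0,0,0]}]'
python3 -m creep '[{"grip":1,"delta_pos":[-0.3,-0.1,0],"rotation":[0,0,0]},{"grip":1,"delta_pos":[-0.6,-0.2,0],"rotation":[0,0,0]},{"grip":1,"delta_pos":[-0.8,-0.26,0],"rotation":[0,0,0]},{"grip":1,"delta_pos":[-1,-0.32,0],"rotation":[0,0,0]}]'
python3 -m creep '[{"grip":1,"delta_pos":[-0.15,-0.06,0.1],"rotation":[0,0,0]},{"grip":1,"delta_pos":[-0.17,-0.06,0.3],"rotation":[0,0,0]},{"grip":1,"delta_pos":[-0.17,-0.06,0.3],"rotation":[0,0,0]},{"grip":1,"delta_pos":[-0.17,-0.06,0.3],"rotation":[0,0,0]},{"grip":1,"delta_pos":[-0.17,-0.06,0.3],"rotation":[0,0,0]}]'
python3 -c "
from h import *
to(.572,.2304,.085,-108.4)"
```

```text
clock: 34.25
tool_pos: [0.4996, 0.1326, 0.1496]
orientation: [180.0, -0.0, -108.0]
force: [-0.2, -0.3, 0.3]
opening: 0.0238
gripper_force: 30.0
clock: 34.65
tool_pos: [0.5613, 0.2176, 0.1493]
orientation: [179.9, -0.1, -108.0]
force: [0.6, -0.7, -1.7]
opening: 0.0238
gripper_force: 30.0
clock: 35.15
tool_pos: [0.5723, 0.2309, 0.1209]
orientation: [-180.0, 0.0, -108.2]
force: [-0.4, 0.1, -1.8]
opening: 0.0236
gripper_force: 30.0
units [0.006 0.001 0.359] rotz 0.002
```

```bash
python3 -m creep '[{"grip":1,"delta_pos":[0,0,0.15],"rotation":[0,0,0]},{"grip":1,"delta_pos":[0,0,0.28],"rotation":[0,0,0]},{"grip":1,"delta_pos":[0,0,0.33],"rotation":[0,0,0]},{"grip":1,"delta_pos":[0,0,0.36],"rotation":[0,0,0]},{"grip":1,"delta_pos":[0,0,0.36],"rotation":[0,0,0]}]'
python3 -m creep '[{"grip":1,"delta_pos":[0,0,0.02],"rotation":[0,0,0]},{"grip":1,"delta_pos":[0,0,0.04],"rotation":[0,0,0]},{"grip":1,"delta_pos":[0,0,0.04],"rotation":[0,0,0]}]'
```

```text
clock: 35.65
tool_pos: [0.572, 0.2309, 0.084]
orientation: [180.0, -0.0, -108.3]
force: [0.8, -0.5, -1.1]
opening: 0.0236
gripper_force: 30.0
clock: 35.95
tool_pos: [0.572, 0.2311, 0.08]
orientation: [-180.0, 0.0, -108.3]
force: [-0.6, 0.1, -1.7]
opening: 0.0238
gripper_force: 30.0
```

```bash
python3 -m creep '[{"grip":1,"delta_pos":[0,0,0.05],"rotation":[0,0,0]},{"grip":1,"delta_pos":[0,0,0.09],"rotation":[0,0,0]},{"grip":1,"delta_pos":[0,0,0.11],"rotation":[0,0,0]},{"grip":1,"delta_pos":[0,0,0.11],"rotation":[0,0,0]}]'
python3 -m creep '[{"grip":1,"delta_pos":[0,0,0.02],"rotation":[0,0,0]},{"grip":1,"delta_pos":[0,0,0.02],"rotation":[0,0,0]}]'
```

```text
clock: 36.35
tool_pos: [0.572, 0.2311, 0.0688]
orientation: [180.0, -0.0, -108.3]
force: [-0.2, -0.2, -2.1]
opening: 0.0238
gripper_force: 30.0
clock: 36.55
tool_pos: [0.5722, 0.2311, 0.0684]
orientation: [-180.0, 0.0, -108.2]
force: [-4.6, -1.8, 11.3]
opening: 0.0239
gripper_force: 30.0
```

```bash
python3 -m creep '[{"grip":0.3,"delta_pos":[0,0,-0.01],"rotation":[0,0,0]},{"grip":0.3,"delta_pos":[0,0,-0.01],"rotation":[0,0,0]},{"grip":0.3,"delta_pos":[0,0,-0.01],"rotation":[0,0,0]},{"grip":0.3,"delta_pos":[0,0,-0.01],"rotation":[0,0,0]},{"grip":0,"delta_pos":[0,0,-0.01],"rotation":[0,0,0]}]'
python3 -m creep '[{"grip":0,"delta_pos":[0,0,-0.4],"rotation":[0,0,0]},{"grip":0,"delta_pos":[0,0,-0.8],"rotation":[0,0,0]},{"grip":0,"delta_pos":[0.4,0,-1],"rotation":[0,0,-0.08]},{"grip":0,"delta_pos":[0.8,0,-1],"rotation":[0,0,-0.16]},{"grip":0,"delta_pos":[1,0,-1],"rotation":[0,0,-0.2]}]'
python3 -m creep '[{"grip":0,"delta_pos":[0.5,0,-0.3],"rotation":[0,0,0]},{"grip":0,"delta_pos":[1,0,-0.6],"rotation":[0,0,0]},{"grip":0,"delta_pos":[1,0,-0.6],"rotation":[0,0,0]}]'
python3 - <<'E'
from h import *
a=snap('scene','scene12');b=snap('side','side12')
cv2.imwrite('pics/m12.png',np.vstack([np.hstack([cv2.resize(s['color'][90:330,90:470,::-1],(400,253),interpolation=cv2.INTER_CUBIC) for s in(a,)]+[cv2.resize(b['color'][130:380,190:470,::-1],(400,253))]),np.hstack([cv2.resize(s['color'][v:v+100,u:u+140,::-1],(400,286),interpolation=cv2.INTER_CUBIC) for s,u,v in((a,330,120),(b,190,120))])]))
for s in(a,b):
    h=cv2.cvtColor(s['color'],cv2.COLOR_RGB2HSV); m=cv2.inRange(h,(0,170,70),(7,255,255)); n,l,st,c=cv2.connectedComponentsWithStats(m)
    for i in range(1,n):
        if st[i][4]>40: print(st[i],c[i].round(1),back(s,*c[i],.097).round(4))
to(.528,-.264,.16,-90)
E
```

```text
clock: 37.05
tool_pos: [0.572, 0.231, 0.0679]
orientation: [180.0, -0.0, -108.3]
force: [0.9, 0.2, 1.0]
opening: 0.0582
gripper_force: 0.0
clock: 37.55
tool_pos: [0.5397, 0.1342, 0.169]
orientation: [-180.0, 0.1, -90.0]
force: [0.6, 0.6, 0.7]
opening: 0.0874
gripper_force: 0.0
clock: 37.85
tool_pos: [0.5407, 0.0335, 0.2309]
orientation: [-179.8, 0.0, -90.3]
force: [0.4, 1.2, 0.0]
opening: 0.0873
gripper_force: 0.0
[268 189  17  23 251] [276.  201.5] [ 0.5591 -0.0619  0.097 ]
[275 215  17  24 250] [283.  228.4] [ 0.6381 -0.0836  0.097 ]
[175 216  15  19 212] [182.2 225. ] [ 0.5265 -0.2614  0.097 ]
[309 226  16  22 235] [316.  237.6] [ 0.53   -0.1302  0.097 ]
[274 232  16  23 257] [281.5 244.2] [ 0.452  -0.1096  0.097 ]
[342 266  12  20 207] [347.4 275.3] [ 0.53   -0.2621  0.097 ]
units [2.987 0.106 0.697] rotz -0.005
```

View pics/m12.png

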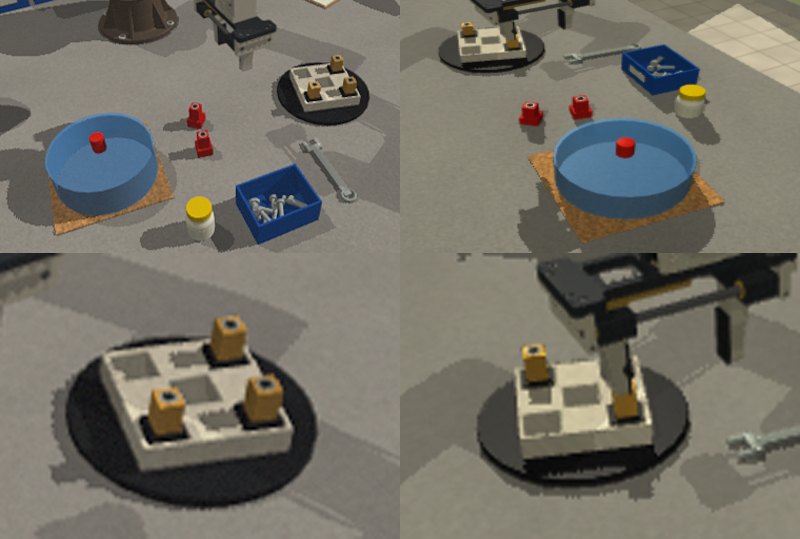

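All three samples are home: feet in the holes, bodies upright. No brass remains on the counter, and the hood is where I parked it on the mat. I'll approach it and re-measure the knob.

```bash
python3 -m creep '[{"grip":0,"delta_pos":[0.5,0,0],"rotation":[0,0,0]},{"grip":0,"delta_pos":[1,0.04,0],"rotation":[0,0,0]},{"grip":0,"delta_pos":[1,0.04,0],"rotation":[0,0,0]}]'
python3 -m creep '[{"grip":0,"delta_pos":[0.5,0,0],"rotation":[0,0,0]},{"grip":0,"delta_pos":[1,0.04,0],"rotation":[0,0,0]},{"grip":0,"delta_pos":[1,0.04,0],"rotation":[0,0,0]}]'
python3 -m creep '[{"grip":0,"delta_pos":[0.5,0,0],"rotation":[0,0,0]},{"grip":0,"delta_pos":[0.97,0.04,0],"rotation":[0,0,0]},{"grip":0,"delta_pos":[0.97,0.04,0.4],"rotation":[0,0,0]},{"grip":0,"delta_pos":[0.97,0.04,0.7],"rotation":[0,0,0]},{"grip":0,"delta_pos":[0.97,0.04,0.7],"rotation":[0,0,0]}]'
python3 -m creep '[{"grip":0,"delta_pos":[0,0,0],"rotation":[0,0,0]},{"grip":0,"delta_pos":[0,0,0],"rotation":[0,0,0]}]'
python3 - <<'E'
from h import *
def knob(f,zt):
    s=load(f); h=cv2.cvtColor(s['color'],cv2.COLOR_RGB2HSV); m=cv2.inRange(h,(0,120,60),(10,255,255))|cv2.inRange(h,(170,120,60),(180,255,255))
    n,l,st,c=cv2.connectedComponentsWithStats(m); i=1+np.argmax(st[1:,4]*(c[1:,1]>190)); k=((l==i)*255).astype(np.uint8)
    th=np.linspace(0,2*np.pi,40); mm=cv2.resize(k,None,fx=4,fy=4,interpolation=cv2.INTER_CUBIC)>127
    def cost(p):
        q=np.array([proj(s,[p[0]+.014*np.cos(t),p[1]+.014*np.sin(t),z]) for t in th for z in(zt-.036,zt)])
        r=np.zeros(mm.shape,np.uint8); cv2.fillConvexPoly(r,cv2.convexHull(((q+.5)*64).astype(np.int32)[:,None]),1,shift=4); r[:,:]=r; return (r.astype(bool)^mm).sum()/mm.sum()
    p0=back(s,*c[i],zt)[:2]; r=minimize(cost,p0,method='Nelder-Mead',options=dict(initial_simplex=[p0,p0+[.005,0],p0+[0,.005]])); print(f,st[i],r.x.round(4),round(r.fun,3))
snap('wrist','w13'); knob('w2',.123); knob('w13',.115); print(ctrl.get_obs()['tool_pos']); to(.529,-.264,.1075,-90)
E
```

```text
clock: 38.25
tool_pos: [0.5346, -0.067, 0.2269]
orientation: [179.9, -0.0, -90.5]
force: [0.6, -0.2, -0.1]
opening: 0.0877
gripper_force: 0.0
clock: 38.55
tool_pos: [0.5306, -0.1669, 0.2267]
orientation: [179.9, -0.0, -90.5]
force: [0.2, 0.6, 0.0]
opening: 0.0876
gripper_force: 0.0
clock: 39.05
tool_pos: [0.5242, -0.2593, 0.1529]
orientation: [179.5, 0.1, -90.3]
force: [0.4, 1.2, 0.2]
opening: 0.0873
gripper_force: 0.0
clock: 39.25
tool_pos: [0.5283, -0.2603, 0.1597]
orientation: [-179.9, -0.0, -90.2]
force: [-0.1, -0.2, 0.1]
opening: 0.0876
gripper_force: 0.0
w2 [ 298  226   45   41 1462] [0.5473 0.2851] 0.776
w13 [ 294  195   45   57 1844] [ 0.5292 -0.2649] 0.336
[ 0.52825936 -0.26041217  0.15987609]
units [ 0.036 -0.008  0.524] rotz -0.002
```

```bash
python3 -m creep '[{"grip":0,"delta_pos":[0.04,-0.01,0.25],"rotation":[0,0,0]},{"grip":0,"delta_pos":[0.04,-0.01,0.45],"rotation":[0,0,0]},{"grip":0,"delta_pos":[0.04,-0.01,0.51],"rotation":[0,0,0]},{"grip":0,"delta_pos":[0.04,-0.01,0.51],"rotation":[0,0,0]}]'
python3 -m creep '[{"grip":1,"delta_pos":[0,0,0],"rotation":[0,0,0]},{"grip":1,"delta_pos":[0,0,0],"rotation":[0,0,0]},{"grip":1,"delta_pos":[0,0,0],"rotation":[0,0,0]},{"grip":1,"delta_pos":[0,0,0],"rotation":[0,0,0]},{"grip":1,"delta_pos":[0,0,0],"rotation":[0,0,0]}]'
python3 -m creep '[{"grip":1,"delta_pos":[0,0,0],"rotation":[0,0,0]},{"grip":1,"delta_pos":[0,0,0],"rotation":[0,0,0]},{"grip":1,"delta_pos":[0,0,0],"rotation":[0,0,0]},{"grip":1,"delta_pos":[0,0,0],"rotation":[0,0,0]},{"grip":1,"delta_pos":[0,0,0],"rotation":[0,0,0]}]'
python3 -m creep '[{"grip":1,"delta_pos":[0,0,-0.15],"rotation":[0,0,0]},{"grip":1,"delta_pos":[0,0,-0.4],"rotation":[0,0,0]},{"grip":1,"delta_pos":[0,0,-0.7],"rotation":[0,0,0]},{"grip":1,"delta_pos":[0,0,-1],"rotation":[0,0,0]},{"grip":1,"delta_pos":[0,0,-1],"rotation":[0,0,0]}]'
python3 -c "
from h import *
to(.5442,.2863,.25,-90)"
```

```text
clock: 39.7
tool_pos: [0.528, -0.2647, 0.1075]
orientation: [180.0, -0.0, -90.2]
force: [1.2, -0.1, 1.0]
opening: 0.0875
gripper_force: 0.0
clock: 40.2
tool_pos: [0.5279, -0.2649, 0.1074]
orientation: [-180.0, -0.0, -90.3]
force: [-0.0, -0.2, 0.0]
opening: 0.0531
gripper_force: 0.0
clock: 40.7
tool_pos: [0.528, -0.2649, 0.1071]
orientation: [-180.0, -0.0, -90.3]
force: [2.1, -0.5, -0.9]
opening: 0.0276
gripper_force: 30.0
clock: 41.2
tool_pos: [0.5295, -0.2654, 0.2109]
orientation: [-179.7, -0.1, -90.2]
force: [1.7, -0.3, -4.1]
opening: 0.0273
gripper_force: 30.0
units [-5.518 -0.124 -0.391] rotz -0.003
```

```bash
python3 -m creep '[{"grip":1,"delta_pos":[-0.1,0,-0.2],"rotation":[0,0,0]},{"grip":1,"delta_pos":[-0.3,0,-0.4],"rotation":[0,0,0]},{"grip":1,"delta_pos":[-0.5,-0.01,-0.4],"rotation":[0,0,0]},{"grip":1,"delta_pos":[-0.75,-0.02,-0.4],"rotation":[0,0,0]},{"grip":1,"delta_pos":[-1,-0.02,-0.4],"rotation":[0,0,0]}]'
for i in 1 2 3; do python3 -m creep '[{"grip":1,"delta_pos":[-0.25,0,0],"rotation":[0,0,0]},{"grip":1,"delta_pos":[-0.5,-0.01,0],"rotation":[0,0,0]},{"grip":1,"delta_pos":[-0.75,-0.02,0],"rotation":[0,0,0]},{"grip":1,"delta_pos":[-1,-0.02,0],"rotation":[0,0,0]}]'; done
python3 -c "
from h import *
to(.5442,.2863,.25,-90)"
```

```text
clock: 41.7
tool_pos: [0.5292, -0.1638, 0.2454]
orientation: [179.8, 0.0, -90.3]
force: [-0.4, 0.8, -3.3]
opening: 0.0273
gripper_force: 30.0
clock: 42.1
tool_pos: [0.5316, -0.0638, 0.2454]
orientation: [179.8, 0.0, -90.3]
force: [-0.1, 0.2, -5.1]
opening: 0.0276
gripper_force: 30.0
clock: 42.5
tool_pos: [0.5341, 0.036, 0.2454]
orientation: [179.8, -0.0, -90.3]
force: [1.1, 0.2, -4.7]
opening: 0.0275
gripper_force: 30.0
clock: 42.9
tool_pos: [0.5366, 0.1358, 0.2453]
orientation: [179.8, -0.0, -90.3]
force: [0.4, -0.6, -5.0]
opening: 0.0273
gripper_force: 30.0
units [-1.505 -0.068 -0.047] rotz -0.003
```

```bash
python3 -m creep '[{"grip":1,"delta_pos":[-0.25,0,0],"rotation":[0,0,0]},{"grip":1,"delta_pos":[-0.5,-0.02,0],"rotation":[0,0,0]},{"grip":1,"delta_pos":[-0.75,-0.04,0],"rotation":[0,0,0]},{"grip":1,"delta_pos":[-1,-0.05,0],"rotation":[0,0,0]}]'
python3 -m creep '[{"grip":1,"delta_pos":[-0.2,0,0],"rotation":[0,0,0]},{"grip":1,"delta_pos":[-0.4,-0.02,0.1],"rotation":[0,0,0]},{"grip":1,"delta_pos":[-0.5,-0.02,0.3],"rotation":[0,0,0]},{"grip":1,"delta_pos":[-0.5,-0.02,0.5],"rotation":[0,0,0]},{"grip":1,"delta_pos":[-0.5,-0.02,0.5],"rotation":[0,0,0]}]'
python3 -m creep '[{"grip":1,"delta_pos":[0,0,0],"rotation":[0,0,0]},{"grip":1,"delta_pos":[0,0,0],"rotation":[0,0,0]},{"grip":1,"delta_pos":[0,0,0],"rotation":[0,0,0]}]'
python3 - <<'E'
from h import *
to(.5442,.2863,.1151,-90)
s=snap('wrist','w14'); v=s['color'][:,:,::-1].copy()
o=ctrl.get_obs()['tool_pos']; 
for c,z,r,col in((o[:2],o[2]-.1031,.106,(0,255,255)),(o[:2],o[2]-.1031+.075,.106,(0,255,0))):
    q=np.array([proj(s,[c[0]+r*np.cos(t),c[1]+r*np.sin(t),z]) for t in np.linspace(0,6.28,90)]); cv2.polylines(v,[(q*16).astype(np.int32)],True,col,1,cv2.LINE_AA,4)
q=cub(s,(.5442,.2863,-18.4),.068,.012,.038)
cv2.polylines(v,[(q[[1,3,7,5]]*16).astype(np.int32)],True,(0,0,255),1,cv2.LINE_AA,4)
cv2.imwrite('pics/w14o.png',v)
E
```

```text
clock: 43.3
tool_pos: [0.5422, 0.2357, 0.2452]
orientation: [179.8, -0.1, -90.3]
force: [0.5, 0.1, -4.5]
opening: 0.0275
gripper_force: 30.0
clock: 43.8
tool_pos: [0.5433, 0.2842, 0.1925]
orientation: [179.6, -0.2, -90.3]
force: [-1.3, -1.0, -4.4]
opening: 0.0272
gripper_force: 30.0
clock: 44.1
tool_pos: [0.5459, 0.2852, 0.1982]
orientation: [-179.9, 0.1, -90.3]
force: [-0.0, 0.6, -3.8]
opening: 0.0273
gripper_force: 30.0
units [-0.011  0.017  0.831] rotz -0.003
```

View pics/w14o.png

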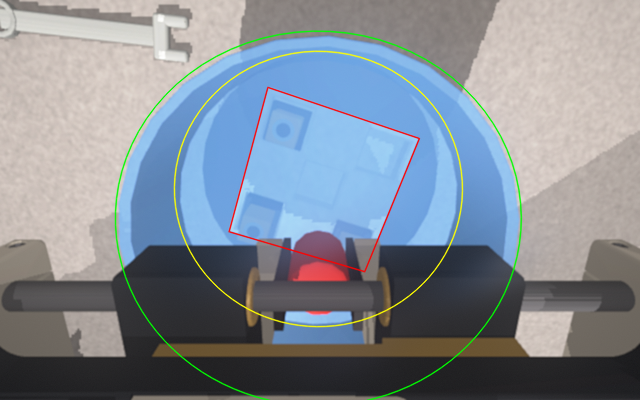

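The last view shows the hood centred over the block. Its circle overlays to within about 3 mm, inside the 5.8 mm clearance, and the samples show in their holes beneath. I'll lower it in stages, watching the force.

```bash
python3 -m creep '[{"grip":1,"delta_pos":[0,0.015,0.15],"rotation":[0,0,0]},{"grip":1,"delta_pos":[0,0.015,0.3],"rotation":[0,0,0]},{"grip":1,"delta_pos":[0,0.015,0.45],"rotation":[0,0,0]},{"grip":1,"delta_pos":[0,0.015,0.5],"rotation":[0,0,0]},{"grip":1,"delta_pos":[0,0.015,0.5],"rotation":[0,0,0]}]'
python3 -m creep '[{"grip":1,"delta_pos":[0,0,0.04],"rotation":[0,0,0]},{"grip":1,"delta_pos":[0,0,0.08],"rotation":[0,0,0]},{"grip":1,"delta_pos":[0,0,0.11],"rotation":[0,0,0]},{"grip":1,"delta_pos":[0,0,0.11],"rotation":[0,0,0]}]'
```

```text
clock: 44.65
tool_pos: [0.5438, 0.2848, 0.1469]
orientation: [180.0, -0.0, -90.3]
force: [0.3, -0.2, -4.7]
opening: 0.0274
gripper_force: 30.0
clock: 45.05
tool_pos: [0.5437, 0.2849, 0.1357]
orientation: [180.0, -0.0, -90.3]
force: [-0.2, -0.5, -5.5]
opening: 0.0279
gripper_force: 30.0
```

Below the block top with no contact, so I'll keep lowering.

```bash
python3 -m creep '[{"grip":1,"delta_pos":[0,0,0.06],"rotation":[0,0,0]},{"grip":1,"delta_pos":[0,0,0.12],"rotation":[0,0,0]},{"grip":1,"delta_pos":[0,0,0.17],"rotation":[0,0,0]},{"grip":1,"delta_pos":[0,0,0.19],"rotation":[0,0,0]},{"grip":1,"delta_pos":[0,0,0.19],"rotation":[0,0,0]}]'
python3 -m creep '[{"grip":1,"delta_pos":[0,0,0.01],"rotation":[0,0,0]},{"grip":1,"delta_pos":[0,0,0.02],"rotation":[0,0,0]},{"grip":1,"delta_pos":[0,0,0.02],"rotation":[0,0,0]}]'
```

```text
clock: 45.55
tool_pos: [0.5437, 0.2849, 0.1165]
orientation: [180.0, -0.0, -90.3]
force: [-0.2, -0.2, -5.4]
opening: 0.0277
gripper_force: 30.0
clock: 45.85
tool_pos: [0.5439, 0.2851, 0.1151]
orientation: [-180.0, 0.0, -90.3]
force: [0.0, 0.6, -4.6]
opening: 0.0272
gripper_force: 30.0
```

```bash
python3 -m creep '[{"grip":1,"delta_pos":[0,0,0.01],"rotation":[0,0,0]},{"grip":1,"delta_pos":[0,0,0.01],"rotation":[0,0,0]}]'
python3 -m creep '[{"grip":1,"delta_pos":[0,0,0.01],"rotation":[0,0,0]},{"grip":1,"delta_pos":[0,0,0.01],"rotation":[0,0,0]}]'
```

```text
clock: 46.05
tool_pos: [0.544, 0.2851, 0.1151]
orientation: [-180.0, 0.0, -90.3]
force: [-2.9, -0.7, 4.7]
opening: 0.0276
gripper_force: 30.0
clock: 46.25
tool_pos: [0.544, 0.2852, 0.115]
orientation: [-179.9, 0.0, -90.2]
force: [-6.6, -1.7, 12.2]
opening: 0.0276
gripper_force: 30.0
```

The hood seated at exactly the expected height (0.115). I'll ease the press, release and back off.

```bash
python3 -m creep '[{"grip":1,"delta_pos":[0,0,-0.015],"rotation":[0,0,0]},{"grip":0,"delta_pos":[0,0,-0.015],"rotation":[0,0,0]},{"grip":0,"delta_pos":[0,0,-0.015],"rotation":[0,0,0]},{"grip":0,"delta_pos":[0,0,-0.015],"rotation":[0,0,0]},{"grip":0,"delta_pos":[0,0,-0.015],"rotation":[0,0,0]}]'
python3 -m creep '[{"grip":0,"delta_pos":[0,0,0],"rotation":[0,0,0]},{"grip":0,"delta_pos":[0,0,0],"rotation":[0,0,0]},{"grip":0,"delta_pos":[0,0,-0.2],"rotation":[0,0,0]},{"grip":0,"delta_pos":[0,0,-0.6],"rotation":[0,0,0]},{"grip":0,"delta_pos":[0,0,-1],"rotation":[0,0,0]}]'
python3 -m creep '[{"grip":0,"delta_pos":[0.4,0,-0.3],"rotation":[0,0,0]},{"grip":0,"delta_pos":[0.8,0,-0.3],"rotation":[0,0,0]},{"grip":0,"delta_pos":[1,0,-0.3],"rotation":[0,0,0]}]'
python3 - <<'E'
from h import *
for n in('scene','side'):
    s=snap(n,n+'15'); o=load(n+'0')
    for f,q in(('0',o),('15',s)):
        h=cv2.cvtColor(q['color'],cv2.COLOR_RGB2HSV); m=cv2.inRange(h,(0,170,70),(7,255,255)); k,l,st,c=cv2.connectedComponentsWithStats(m)
        print(n,f,[(st[i].tolist(),c[i].round(1).tolist(),back(q,*c[i],.105)[:2].round(4).tolist()) for i in range(1,k) if st[i][4]>40 and c[i][1]<165])
    # compare seated hood silhouette (blue) bounding boxes before/after, and rest of scene
    for q in(o,s):
        h=cv2.cvtColor(q['color'],cv2.COLOR_RGB2HSV); m=cv2.inRange(h,(98,90,60),(115,200,255)); c0=proj(q,[.545,.286,.05]).astype(int)
        r=np.zeros_like(m); r[c0[1]-45:c0[1]+50,c0[0]-60:c0[0]+60]=255; p=np.argwhere(m&r); print(p.min(0),p.max(0),len(p))
E
```

```text
clock: 46.75
tool_pos: [0.5441, 0.2852, 0.1146]
orientation: [-180.0, 0.0, -90.3]
force: [-1.1, 0.2, -0.2]
opening: 0.0539
gripper_force: 0.0
clock: 47.25
tool_pos: [0.5435, 0.2847, 0.2151]
orientation: [179.9, -0.1, -90.3]
force: [0.8, 0.8, 0.5]
opening: 0.0864
gripper_force: 0.0
clock: 47.55
tool_pos: [0.5433, 0.1832, 0.2459]
orientation: [-179.9, 0.1, -90.3]
force: [-0.3, -0.4, -0.1]
opening: 0.0878
gripper_force: 0.0
scene 0 [([396, 139, 12, 16, 141], [401.4, 146.6], [0.5436, 0.291])]
scene 15 [([396, 139, 11, 16, 141], [400.8, 146.0], [0.541, 0.291])]
[130 358] [203 443] 4394
[129 357] [202 442] 4930
side 0 [([247, 144, 10, 13, 102], [251.4, 149.9], [0.5483, 0.29])]
side 15 [([246, 144, 10, 13, 101], [250.5, 150.2], [0.5452, 0.29])]
[139 217] [196 287] 3217
[139 216] [196 287] 3165
```

The hood's silhouette matches the original seated one in both views, level and about 3 mm nearer the block's centre. I'm handing in.

```bash
python3 -c "
from plant import ctrl
print(ctrl.close_job())"
```

```text
the job is handed in; nothing more can be done
None
```

The job is handed in: all three brass samples are fully home in the white block (holes 1, 2 and 3), the hood is back over them, level with its rim on the black base, and the bin, jar and wrench were not touched; one insertion first caught the rim of its hole at about 62 N, so I set that sample down, regrasped it and seated it cleanly.

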